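Clamp a round rail bar in the V-blocks for sanding

ROBOT

A 7-joint arm with a two-finger parallel gripper is mounted at the origin on the work surface. World frame = base frame: x ahead of the robot, y to its left, z up, the work surface at z = 0. Lengths are in m, angles in rad, forces in N, time in s.
With the tool pointing down it reaches from about 0.425 to 0.875 m from the base axis. Payload 4.7 kg.
Tool frame: the origin (TCP) lies on the centre line of the jaws, within the pads' length; the fingertips stand 14 mm ahead of it and the grasp point (between the pads) lies 5 mm behind it; z points along the fingers, y is the direction in which the jaws open and shut (so a half turn about z gives the same grasp; the last joint's range is limited). The gripper opens to 87 mm and grips with 3 to 60 N. Pads are 19 mm wide; open, the fingers measure 117 mm over their backs; the gripper's body (75 mm by 190 mm) begins 51 mm behind the grasp point.
Start: joints at [-1.146, 0.321, -0.07, 1.45, 0.023, 1.371, -0.057], TCP at [0.26, 0.596, 0.199] pointing down, gripper open.
Joint ranges: [-2.86, 2.86], [-0.3, 2.09], [-1.38, 1.24], [0.06, 2.45], [-1.56, 4.7], [0.09, 2.05], [-2.69, 2.69]. Speed limits (rad/s): [2.57, 2.57, 3.14, 3.14, 3.14, 3.14, 3.14].

INTERFACE

Orientations are given as a rotation vector (axis times angle).
In Python, from bench import ctrl, optics, models gives the robot as it stands. The module is installed in compiled form; this text tells all that it offers.
- The arm moves only by the tool arm_command, never from a script. Its argument "motion" is a list of rows, each a list of 3 entries, a list of its own where there are three numbers: the shift along the tool's x, y, z in mm, then the turn, a rotation vector about the tool's x, y, z in degrees, then the closure, from 0 (fully open) to 1 (shut). In form: [[[x, y, z], [ax, ay, az], claw], ...]. A call has 1 to 8 rows; each row shifts and turns the commanded pose from where the row before left it, along the tool's axes as they then stand; what a row does not reach is not made up. A row lasts 1/12 s, in which the tool goes at most 41.7 mm and 7.16 degrees, less where a joint would pass 70% of its speed; a pose out of reach is approached as far as the arm can. A call with a gripper value outside its range is refused whole. The fingers move at their own pace and stop on an object; "force" is the grip in N (left out, the last holds). Time passes only in rows, so rows that do not move let the fingers close. It gives the time, the measured TCP pose, the force and the opening at its end, in the units of the state.
- ctrl.get_state(): the state, without advancing time (a new reading comes with each control period).
- optics.get_image(name): name is "side" or "top"; returns (picture, depth): 420x560x3 uint8, blue, green, red; 420x560 float32, m along the optical axis (not along the pixel's ray), 0 where there is no reading.
- optics.camera_model(name): a dict with "fovy" (degrees; the focal length in pixels is half the picture's height over the tangent of half this angle, whatever the lens; pixels are square), "cx", "cy" (the principal point, pixels), "rvec" (rotation vector, rad) and "tvec" (3), from world to camera coordinates, as OpenCV has them. Camera axes: x right, y down, z forward; pixel columns grow to the right and rows downward; lengths in m; the calibration is good to about 2 mm. A picture is of the moment at which its call begins. camera_model takes no time and is no camera call.
- ctrl.close_job(): hands the job in, once; it reports no verdict.
Trained networks look in the newest picture that a camera, given by its name, has taken for a name from the list of things; names that differ only in an ending like _2 or _b are one class to them, and where a whole thing is asked for, a point or a joint stands for the part that bears it (a point fixed in the world has none). Each returns a list of dicts, best first, with "conf" (0 to 1); they miss things now and then, are a little off and sometimes report something else, mostly with a low value. They report only what shows in the picture. A call takes as long as a camera call. They do not tell look-alikes from the thing itself.
- models.search_frame(camera, target): "location" ([x, y, z] in m, in the coordinates of the camera as it stood for that picture, good to about 4 mm: the middle of the surface that is visible of it).
- models.silhouettes(camera, target): "pixels" (420x560 bool, what is visible of it).
The state is a dict: "time": time; "joint_positions": joint angles; "qd": joint speeds; "joint_torque": joint torques, N m; "position": TCP position; "tool_rot": TCP orientation; "ft_force": force on the tool from outside, world axes, zero at the start; "torque": the same for the moment, N m; "grip_width": opening from 0.0 (shut) to 1.0 (fully open).
Only numpy, scipy, OpenCV 4.12 (cv2) and the standard library are available. Lean on these libraries where they do the work, as an engineer would, in place of code of your own. Each camera call takes 0.05 s, during which the arm holds its last target.

TASK

Take the round wooden bar from its rest and lower it gently into the two V-blocks, clear of the end stop, pressing it lightly down while you hold it so that it beds on both flanks. Slide it along the grooves until its end has pushed the end stop's light sprung tip home and meets the solid screw behind it, gently but definitely; then swing the clamp arm over and press it down so that it grips the bar and stays, and let go. Use light forces throughout and leave the pot, the can and the sanding block alone.

Things in the scene. Friction and masses are not known exactly. Their poses are not given: they have to be found in the camera images.
- bar: Plain round varnished wooden bar, 40 mm diameter, 240 mm long, 0.18 to 0.35 kg. Origin at its centre, y axis along it (ends alike; may be rolled about y). Starts level on the rest, axis 65 mm above the bench, its middle 130 mm free to grip. Pushes of 5 to 15 N bed it and butt it; over 25 N marks the varnish.
- rest: Low plywood rest, fixed to the bench, 70 x 188 mm and 54 mm high: two notched battens at y = +-85 mm that carry the bar along the rest's y axis. Origin at the centre of its underside.
- fixture: Grey steel fixture, fixed to the bench; base plate 200 mm wide (x), 12 thick, from y = -170 to +125 mm; origin on its underside. Two 90 degree V-blocks, 84 mm wide, 36 long, 66 high, centred at y = +-90 mm, grooves along y: a bedded bar's axis is at x = 0, z = 62 mm. Between them (y +-72 mm) all is free above the plate. End stop at -y; clamp post (x 57 to 87, y 70 to 110 mm, 120 high).
- stop: End stop at the fixture's -y end: fixed dark plate, origin in its inner face on a bedded bar's axis, axes as the fixture's. A 20 mm steel screw stands out of it along +y, its solid end 18 to 38 mm from the plate (set anew each time, locked, not measured: find it by feel); a 12 mm brass tip on a light spring (under 2 N) stands 6 mm beyond it. Bar home: its end on the screw.
- clamp (a joint): Clamp arm's angle, rad. 0: level, pointing to the fixture's -x, foot just touching a bedded bar; pi/2: upright; starts at 1.8 to 2.05, leaning to the fixture's +x. Stiff hinge (0.35 N m friction, some 3 N at the grip), stays where left. Pressed down with 10 to 15 N, 70 to 100 mm from the hinge, it keeps gripping the bar.
- clamp_hinge (a point): Clamp's hinge, at x = 72, y = 90, z = 104 mm in the fixture's frame, axis parallel to the fixture's y. The arm is a steel bar 20 mm wide (along y), 12 mm thick, centred on the line from here to clamp_grip; under it, 72 mm from the hinge, is a round rubber foot, 20 mm wide, sole 22 mm below the arm's centre line, sprung (4 N per mm, 8 mm travel). It swings over the +y V-block.
- clamp_grip (a point): Middle of the black round grip at the end of the clamp arm, 126 mm from the hinge; the grip is 18 mm in diameter and 32 mm long, along the arm, whose end is 142 mm from the hinge.
- mixing_pot: Bystander: clear plastic pot, 90 mm diameter, 100 mm high, origin under its centre.
- varnish_can: Bystander: steel can, 74 mm diameter, 110 mm high, origin under its centre.
- sanding_block: Bystander: cork block 70 x 110 x 35 mm, origin under its centre.
There are look-alikes about, which are no part of the job. What is meant by the bar is not pink, red or yellow, and is the larger of those in its own colour.

How it is judged:
On the way, in this order (a step that is already met when the one before it is completed fails the run):
1. the bar, still held, is pressed lightly down in both V-blocks, not yet touching the end stop, the clamp open (contact force between the fingers and bar above 1 N and contact force between bar and fixture above 5 N and z of bar in the frame of fixture between 0.058 and 0.065 m and angle between the y axis of bar and the y axis of fixture, either way round below 0.04 rad and contact force between bar and stop below 0.05 N and value of joint clamp above 0.8 rad), for 0.2 s.
2. the bar, bedded in the grooves, is pushed home on the end stop's screw with more than 4 N, the clamp still open (contact force between bar and stop above 4 N and z of bar in the frame of fixture below 0.065 m and angle between the y axis of bar and the y axis of fixture, either way round below 0.04 rad and value of joint clamp above 0.8 rad), for 0.1 s.
At the end, for the whole second after the job is handed in: The bar lies at rest in both V-blocks (its axis within 2.5 mm sideways, 2.5 mm too high or 4 mm too low, and 0.025 rad of the grooves), its end still touches the end stop (at least its sprung tip, over 0.1 N), and the clamp arm is down on the bar and grips it with more than 2 N (contact force between clamp and bar above 2 N and value of joint clamp below 0.06 rad and z of bar in the frame of fixture between 0.058 and 0.0645 m and x of bar in the frame of fixture between -0.0025 and 0.0025 m and angle between the y axis of bar and the y axis of fixture, either way round below 0.025 rad and contact force between bar and stop above 0.1 N and linear speed of bar below 0.01 m/s).
It fails at once if before clamping, the bar is forced or dropped into the V-blocks (over 60 N on their flanks) (contact force between bar and fixture above 60 N and value of joint clamp above 0.5 rad).
It fails at once if the bar is rammed against the end stop (over 30 N) (contact force between bar and stop above 30 N).
It fails at once if the clamp is forced on the bar (over 40 N) (contact force between clamp and bar above 40 N).
It fails at once if a bystander is moved by more than 20 mm (distance of any of mixing_pot, varnish_can, sanding_block from where it was at the start of the episode above 0.02 m).
It also fails if it takes over 72 s, if anything falls off the work surface, if the arm or the gripper's body presses on something with over 40 N, if the wrist force passes 120 N, or if a joint passes its speed limit or range.

## Working session

There is one attempt and no reset: what is moved stays moved. The work goes in short steps, Python scripts to look and compute and a tool call to move; the robot and the scene stay as the last step left them, time stands still between calls to the robot, and variables do not carry over. Pictures are saved under pics/ and viewed, and the job is handed in when it is done.

Besides the shell and the picture viewer there is one more tool, called after ">>>" by a JSON object that holds its "api" and its "payload". arm_command: Moves the arm, as the interface text tells. Its arguments: {"type":"object","properties":{"motion":{"type":"array","items":{"type":"array"}},"force":{"type":"number"}},"required":["motion"]}

```bash
mkdir -p pics; ls; cat > h.py <<'E'
import numpy as np, cv2
from bench import ctrl, optics, models
def cam(n):
    m=optics.camera_model(n); f=210/np.tan(np.radians(m['fovy'])/2)
    R=cv2.Rodrigues(np.array(m['rvec'],float))[0]; t=np.array(m['tvec'],float)
    return f,m['cx'],m['cy'],R,t
def c2w(n,p):
    f,cx,cy,R,t=cam(n); return (np.asarray(p)-t)@R
def px2w(n,u,v,d):
    f,cx,cy,R,t=cam(n); u=np.asarray(u,float);v=np.asarray(v,float);d=np.asarray(d,float)
    return c2w(n,np.stack([(u-cx)/f*d,(v-cy)/f*d,d],-1))
def w2px(n,p):
    f,cx,cy,R,t=cam(n); q=np.asarray(p)@R.T+t; return np.stack([q[...,0]/q[...,2]*f+cx,q[...,1]/q[...,2]*f+cy],-1)
def cloud(n,dep):
    v,u=np.mgrid[0:420,0:560]; return px2w(n,u,v,dep)
E
python3 - <<'E'
from h import *
print(ctrl.get_state())
for n in('side','top'):
    im,d=optics.get_image(n); cv2.imwrite(f'pics/{n}0.png',im); np.savez(f'{n}0.npz',im=im,d=d); m=optics.camera_model(n); print(m)
    for t in ['bar','rest','fixture','stop','clamp','clamp_hinge','clamp_grip','mixing_pot','varnish_can','sanding_block']:
        r=models.search_frame(n,t); print(n,t,[(round(x['conf'],2),c2w(n,x['location']).round(3).tolist()) for x in r][:4])
E
```

```text
pics
{'time': 0.0, 'joint_positions': array([-1.14592803,  0.32181039, -0.07009132,  1.45166199,  0.0226265 ,
        1.37078256, -0.05691103]), 'qd': array([ 2.40747073e-04, -1.05642505e-04,  5.01418417e-04,  7.15692125e-04,
        8.86014698e-06, -5.97709220e-04, -4.63682708e-04]), 'joint_torque': array([ 7.61407173e-04, -4.91290677e+01, -4.03166050e-01, -3.12531424e+01,
       -6.36495254e-02,  4.37367812e-02,  1.98516468e-04]), 'position': array([0.25937265, 0.59536766, 0.19757633]), 'tool_rot': array([-6.40605343e-01, -3.07531585e+00,  2.91616095e-03]), 'ft_force': array([-0.29148995, -0.70849898, -0.3353773 ]), 'torque': array([-0.0210031 , -0.0083007 , -0.00515175]), 'grip_width': 1.0040763636674495}
{'fovy': 55.93960902109744, 'cx': 273.6990541475494, 'cy': 212.93674478588983, 'rvec': array([ 2.22594547, -0.76594796,  0.35038781]), 'tvec': array([-0.36209897,  0.2967946 ,  0.97852166])}
side bar [(0.9, [0.359, 0.245, 0.027]), (0.71, [0.474, 0.428, 0.019]), (0.68, [0.465, -0.201, 0.014]), (0.66, [0.517, 0.157, 0.084])]
side rest [(0.61, [0.518, 0.157, 0.01])]
side fixture [(0
[... 483 characters left out ...]
01.1646970224372, 'rvec': array([ 2.19138022, -2.21477206,  0.02950126]), 'tvec': array([0.04311975, 0.46501673, 1.51641391])}
top bar [(0.86, [0.528, 0.182, 0.08]), (0.82, [0.478, 0.432, 0.026]), (0.67, [0.206, -0.281, 0.034]), (0.63, [0.364, 0.247, 0.025])]
top rest [(0.63, [0.511, 0.175, 0.01])]
top fixture [(0.73, [0.47, -0.2, 0.012])]
top stop [(0.84, [0.461, -0.331, 0.076]), (0.22, [0.578, -0.096, 0.186])]
top clamp [(0.58, [0.578, -0.1, 0.181])]
top clamp_hinge [(0.82, [0.473, -0.201, 0.011])]
top clamp_grip [(0.64, [0.578, -0.095, 0.182])]
top mixing_pot [(0.72, [0.742, -0.135, 0.034])]
top varnish_can [(0.85, [0.721, 0.143, 0.106])]
top sanding_block [(0.69, [0.736, -0.015, 0.035])]
```

View pics/top0.png

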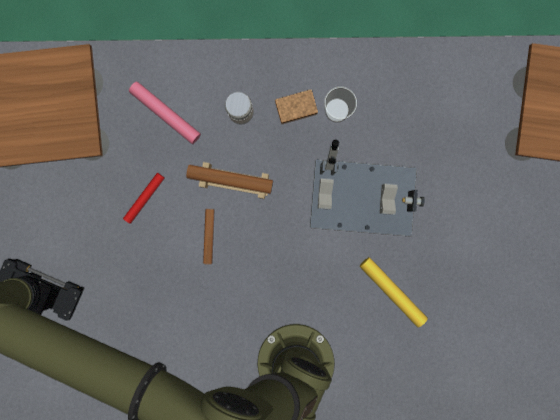

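View pics/side0.png

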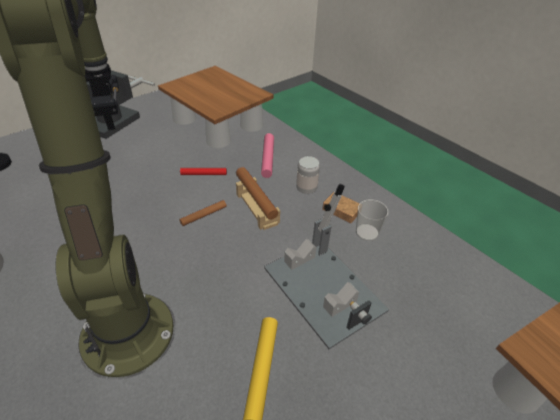

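```bash
cat > m.py <<'E'
from h import *
im=np.load('top0.npz')['im']
for n in('top','side'):
    z=np.load(n+'0.npz'); im,d=z['im'],z['d']; P=cloud(n,d); ok=d>0
    X,Y,Z=P[...,0],P[...,1],P[...,2]
    hsv=cv2.cvtColor(im,cv2.COLOR_BGR2HSV)
    # bar
    s=models.silhouettes(n,'bar') if 0 else None
    m=ok&(abs(X-.525)<.1)&(abs(Y-.17)<.16)&(Z>.062)&(Z<.1)
    p=P[m]; print(n,'bar n',m.sum(),'zmax',np.percentile(p[:,2],[50,90,97]))
    c=p[:,:2].mean(0); u,s,vt=np.linalg.svd(p[:,:2]-c); a=vt[0]*np.sign(vt[0][1]); q=(p[:,:2]-c)@a
    print(' dir deg from y',np.degrees(np.arctan2(-a[0],a[1])),'ends',q.min(),q.max(),'mid',c+a*(q.min()+q.max())/2)
    m=ok&(abs(X-.47)<.13)&(abs(Y+.2)<.17)
    for lo,hi,nm in[(.006,.018,'plate'),(.035,.075,'V+stop'),(.1,.3,'post/arm')]:
        k=m&(Z>lo)&(Z<hi)
        if nm=='V+stop':
            for y0,y1 in[(-.17,-.08),(-.29,-.23)]:
                kk=k&(Y>y0)&(Y<y1)&(X<.525); p=P[kk]; r=cv2.minAreaRect((p[:,:2]*1000).astype(np.float32)); print(nm,len(p),r,p.mean(0).round(4))
        else:
            p=P[k]; r=cv2.minAreaRect((p[:,:2]*1000).astype(np.float32)); print(nm,len(p),r, p[:,2].mean())
E
python3 m.py
```

```text
top bar n 1216 zmax [0.08004189 0.08537431 0.08746561]
 dir deg from y -11.192111640514387 ends -0.12000030089899726 0.1211940597446477 mid [0.52651223 0.18008255]
plate 5422 ((469.6147155761719, -199.8131866455078), (337.92608642578125, 256.2488708496094), 89.42338562011719) 0.011870314161484723
V+stop 275 ((483.7558898925781, -93.95329284667969), (29.4103946685791, 82.37316131591797), 85.56532287597656) [ 0.4852 -0.0945  0.0529]
V+stop 395 ((467.0990905761719, -269.06256103515625), (37.28407669067383, 84.26529693603516), 84.83585357666016) [ 0.4671 -0.2679  0.0525]
post/arm 301 ((569.9085083007812, -98.30647277832031), (47.05940246582031, 59.365665435791016), 85.55416870117188) 0.16204691939331492
side bar n 686 zmax [0.08097053 0.08531018 0.08675636]
 dir deg from y -10.686346375311222 ends -0.10701967771867851 0.13654941045583086 mid [0.52261176 0.18211131]
plate 5042 ((476.6459045410156, -208.051513671875), (313.6278381347656, 207.57728576660156), 85.14594268798828) 0.012722040092059099
V+stop 312 ((482.3312683105469, -95.48131561279297), (30.777301788330078, 84.533447265625), 89.86402893066406) [ 0.483  -0.0967  0.0508]
V+stop 523 ((468.42791748046875, -267.876220703125), (37.634273529052734, 84.93315887451172), 84.67350769042969) [ 0.4655 -0.2699  0.0515]
post/arm 501 ((568.8508911132812, -100.48550415039062), (42.22011947631836, 63.25013732910156), 74.42120361328125) 0.15996304025502284
```

```bash
python3 - <<'E'
from h import *
a=cv2.imread('pics/top0.png')[120:250,290:440]; b=cv2.imread('pics/side0.png')[170:345,250:400]
cv2.imwrite('pics/c1.png',cv2.resize(a,None,fx=5,fy=4.6 and 5)[:600]); cv2.imwrite('pics/c2.png',cv2.resize(b,(510,595)))
c=cv2.imread('pics/top0.png')[150:210,170:290];cv2.imwrite('pics/c3.png',cv2.resize(c,None,fx=6,fy=6))
E
```

```text
(no output)
```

View pics/c1.png

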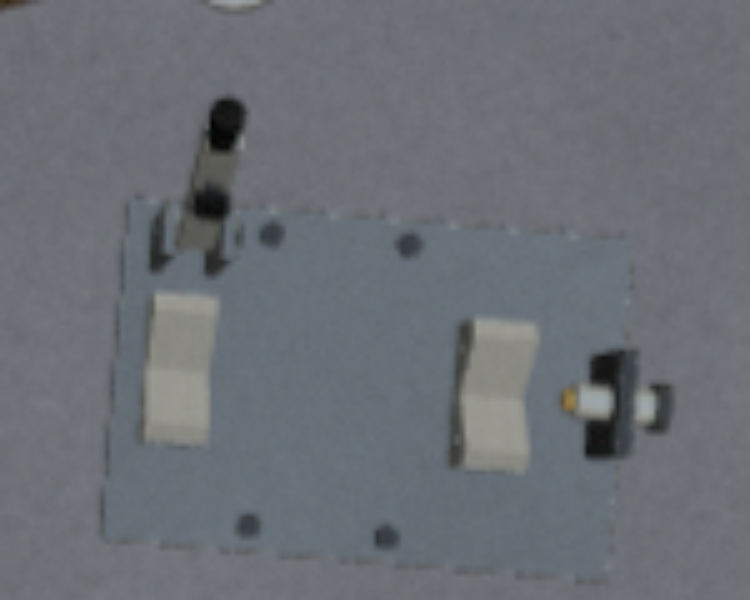

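View pics/c2.png

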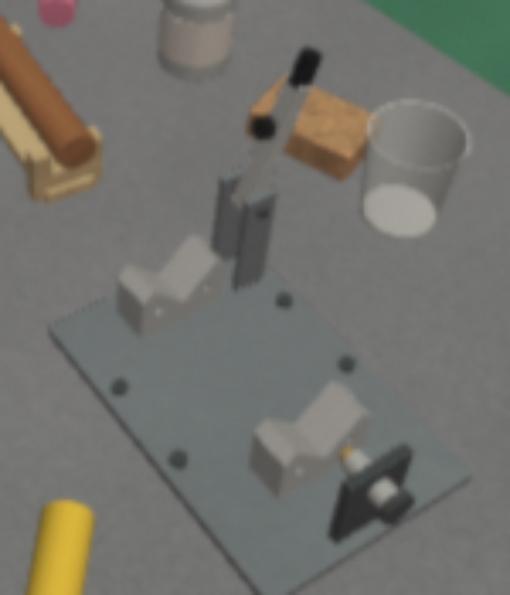

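View pics/c3.png

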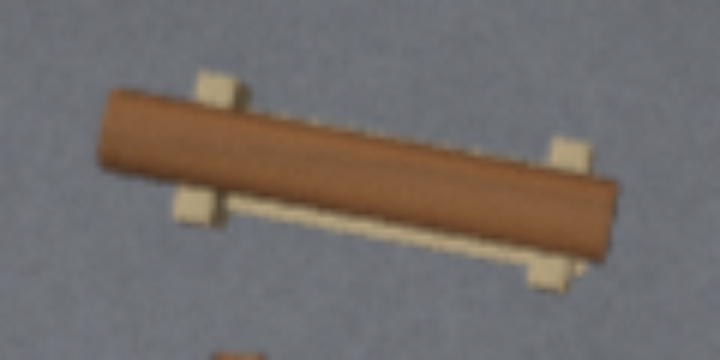

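```bash
cat > fit.py <<'E'
from h import *
from scipy.optimize import least_squares
PC={n:(lambda z:(cloud(n,z['d'])[z['d']>0]))(np.load(n+'0.npz')) for n in('top','side')}
def fr(p,x,y,a):
    c,s=np.cos(a),np.sin(a); dx,dy=p[:,0]-x,p[:,1]-y; return c*dx+s*dy,-s*dx+c*dy
for n,P in PC.items():
    v=[.475,-.18,np.radians(-5.5)]
    for it in range(6):
        x,y=fr(P,*v); k=(abs(x)<.036)&(abs(abs(y)-.09)<.021)&(P[:,2]>.03)&(P[:,2]<.075)
        def res(q):
            xx,yy=fr(P[k],q[0],v[1],q[1]); return np.minimum(.0337+np.abs(xx),.066)-P[k][:,2]+q[2]
        r=least_squares(res,[v[0],v[2],0],loss='soft_l1',f_scale=.002)
        v[0],v[2]=r.x[0],r.x[1]
        # y by extents of blocks
        x,y=fr(P,*v); k2=(abs(x)<.04)&(P[:,2]>.036)&(P[:,2]<.075)&(abs(y)<.125)
        yy=y[k2]; A=yy[yy>0.03];B=yy[yy<-0.03]
        dy=(np.percentile(A,[2,98]),np.percentile(B,[2,98]))
        v[1]+= ((dy[0].mean()+dy[1].mean())/2)*np.cos(v[2])*0.7
    print(n,'fixture',np.round(v,4),np.degrees(v[2]),'zoff',r.x[2],k.sum(),dy, 'rms',np.sqrt(np.mean(r.fun**2)))
    x,y=fr(P,*v)
    k=(abs(x)<.15)&(abs(y)<.2)&(P[:,2]>.005)&(P[:,2]<.02); print(' plate x',np.percentile(x[k],[1,99]),'y',np.percentile(y[k],[1,99]))
    # arm points
    k=(x>.03)&(x<.2)&(abs(y-.09)<.04)&(P[:,2]>.125)&(P[:,2]<.26); print(' arm',np.c_[x,y,P[:,2]][k].mean(0), 'ang', np.arctan2(P[k][:,2]-.104,x[k]-.072).mean(), 'far', np.percentile(np.hypot(P[k][:,2]-.104,x[k]-.072),99))
    k=(abs(x)<.03)&(y<-.115)&(y>-.175)&(P[:,2]>.045)&(P[:,2]<.12); print(' stop',k.sum(),np.percentile(y[k],[2,10,50,90,98]))
    # bar
    k=(abs(P[:,0]-.525)<.09)&(abs(P[:,1]-.18)<.15)&(P[:,2]>.064)&(P[:,2]<.095); p=P[k]
    def rb(q):
        xx,yy=fr(p,q[0],.18,q[1]); return np.hypot(xx,p[:,2]-q[2])-.02
    r=least_squares(rb,[.525,-.19,.065],loss='soft_l1',f_scale=.002); xx,yy=fr(p,r.x[0],.18,r.x[1]); k=abs(np.hypot(xx,p[:,2]-r.x[2])-.02)<.006
    e=np.percentile(yy[k],[.5,99.5]); print(' bar',r.x,np.degrees(r.x[1]),'ends',e,'mid', r.x[0]-np.sin(r.x[1])*e.mean(), .18+np.cos(r.x[1])*e.mean())
E
python3 fit.py
```

```text
top fixture [ 0.4754 -0.1794 -0.0937] -5.368920285729165 zoff -0.0006744804005302195 697 (array([0.07246776, 0.10735405]), array([-0.10779194, -0.07202309])) rms 0.005354584401798785
 plate x [-0.13105698  0.12733121] y [-0.1734095   0.17545281]
 arm [0.09688422 0.09081293 0.19517076] ang 1.3252545985462991 far 0.14526932760993655
 stop 237 [-0.17466707 -0.16786182 -0.15087522 -0.133573   -0.12647917]
 bar [ 0.52748677 -0.19438881  0.06372064] -11.137658467018205 ends [-0.1191875   0.11722459] mid 0.5272971845783677 0.17903703340460053
side fixture [ 0.4766 -0.1784 -0.0936] -5.362816559541766 zoff -0.0010181818791516995 784 (array([0.07185024, 0.10819589]), array([-0.10803779, -0.0719929 ])) rms 0.008098057660345027
 plate x [-0.09959644  0.098208  ] y [-0.16879367  0.1191646 ]
 arm [0.09479495 0.08763829 0.1850566 ] ang 1.3105330469028182 far 0.14292205946820014
 stop 313 [-0.17300117 -0.16511226 -0.15796191 -0.13702069 -0.12791146]
 bar [ 0.52838138 -0.19367028  0.06469382] -11.096489404314594 ends [-0.1199975  0.1198498] mid 0.5283671652350972 0.17992752810660761
```

```bash
cat >> h.py <<'E'
from scipy.spatial.transform import Rotation as Ro
FX=np.array([.476,-.179,0]); FA=np.radians(-5.37)
def f2w(x,y,z):
    c,s=np.cos(FA),np.sin(FA); return FX+np.array([c*x-s*y,s*x+c*y,z])/1
def w2f(p):
    c,s=np.cos(FA),np.sin(FA); d=np.asarray(p)-FX; return np.array([c*d[0]+s*d[1],-s*d[0]+c*d[1],d[2]])
def downyaw(a):  # tool y along direction a (world), z down
    y=np.array([np.cos(a),np.sin(a),0]); z=np.array([0,0,-1.]); return Ro.from_matrix(np.c_[np.cross(y,z),y,z])
def delta(pos,rot,st=None):
    st=st or ctrl.get_state(); R=Ro.from_rotvec(st['tool_rot'])
    d=R.inv().apply(np.asarray(pos)-st['position'])*1000; r=(R.inv()*rot).as_rotvec(degrees=True)
    return d.round(1),r.round(2)
E
python3 - <<'E'
from h import *
st=ctrl.get_state(); R=Ro.from_rotvec(st['tool_rot']).as_matrix(); print(R.round(3))
for a in(-11.1,168.9): print(delta([.528,.1795,.16],downyaw(np.radians(a))))
# stop tip via top image
for n,uv in(('top',(402.6,200)),('top',(412,200)),):
    f,cx,cy,Rc,t=cam(n)
    o=c2w(n,[0,0,0]); q=c2w(n,[(uv[0]-cx)/f,(uv[1]-cy)/f,1])-o; k=(.062-o[2])/q[2]; print(w2f(o+k*q))
for n in('top','side'):
  print(n)
  z=np.load(n+'0.npz');im,d=z['im'],z['d'];P=cloud(n,d)
  c,s=np.cos(FA),np.sin(FA);dx,dy=P[...,0]-FX[0],P[...,1]-FX[1];x=c*dx+s*dy;y=-s*dx+c*dy
  k=(abs(x)<.008)&(y<-.1)&(y>-.17)&(P[...,2]>.055)&(P[...,2]<.078)
  o=np.argsort(-y[k]); print(np.c_[x[k],y[k],P[...,2][k],im[k]][o][:30].round(3))
E
```

```text
[[-0.917  0.399  0.   ]
 [ 0.399  0.917  0.   ]
 [-0.     0.    -1.   ]]
(array([-412.4, -274.6,   38.7]), array([1.000e-02, 0.000e+00, 7.757e+01]))
(array([-412.4, -274.6,   38.7]), array([-0.0000e+00,  1.0000e-02, -1.0243e+02]))
[-0.00084453 -0.12650367  0.062     ]
[ 0.00133704 -0.1527221   0.062     ]
top
[[-4.00e-03 -1.24e-01  6.50e-02  8.00e+01  9.30e+01  1.00e+02]
 [-1.00e-03 -1.25e-01  6.00e-02  5.80e+01  8.30e+01  9.40e+01]
 [ 2.00e-03 -1.25e-01  5.80e-02  6.30e+01  8.60e+01  9.40e+01]
 [-1.00e-03 -1.26e-01  6.70e-02  6.70e+01  1.22e+02  1.47e+02]
 [ 5.00e-03 -1.27e-01  6.40e-02  6.70e+01  1.11e+02  1.29e+02]
 [-4.00e-03 -1.27e-01  6.60e-02  6.60e+01  1.10e+02  1.34e+02]
 [-7.00e-03 -1.27e-01  6.60e-02  8.50e+01  9.10e+01  9.00e+01]
 [-4.00e-03 -1.29e-01  7.00e-02  6.70e+01  1.09e+02  1.30e+02]
 [-1.00e-03 -1.29e-01  6.80e-02  7.60e+01  1.27e+02  1.48e+02]
 [-6.00e-03 -1.29e-01  6.90e-02  7.70e+01  8.40e+01  8.60e+01]
 [ 2.00e-03 -1.29e-01  6.60e-02  7.70e+01  1.30e+02  1.48e+02]
 [ 5.00e-03 -1.29e-01  6.50e-02  6.40e+01  1.04e+02  1.20e+02]
 [-6.00e-03 -1.31e-01  7.20e-02  
[... 2297 characters left out ...]
8e+02]
 [-5.00e-03 -1.33e-01  6.90e-02  1.28e+02  1.36e+02  1.40e+02]
 [ 3.00e-03 -1.34e-01  7.30e-02  1.50e+02  1.56e+02  1.56e+02]
 [-6.00e-03 -1.34e-01  6.70e-02  1.21e+02  1.25e+02  1.29e+02]
 [-1.00e-03 -1.35e-01  7.20e-02  1.54e+02  1.61e+02  1.59e+02]
 [ 5.00e-03 -1.36e-01  7.30e-02  1.40e+02  1.46e+02  1.46e+02]
 [-5.00e-03 -1.36e-01  7.20e-02  1.42e+02  1.48e+02  1.52e+02]
 [ 2.00e-03 -1.36e-01  7.10e-02  1.56e+02  1.62e+02  1.59e+02]
 [ 8.00e-03 -1.36e-01  7.10e-02  1.26e+02  1.28e+02  1.27e+02]
 [-8.00e-03 -1.37e-01  6.30e-02  9.60e+01  1.00e+02  1.02e+02]
 [-3.00e-03 -1.37e-01  7.30e-02  1.52e+02  1.58e+02  1.58e+02]
 [-6.00e-03 -1.38e-01  7.10e-02  1.35e+02  1.40e+02  1.43e+02]]
```

>>> {"api": "arm_command", "payload": {"motion": [[[-33,-22,0],[0,0,0],0],[[-33,-22,0],[0,0,0],0],[[-33,-22,0],[0,0,0],0],[[-33,-22,0],[0,0,0],0],[[-33,-22,0],[0,0,0],0],[[-33,-22,0],[0,0,0],0],[[-33,-22,0],[0,0,0],0],[[-33,-22,0],[0,0,0],0]]}}

```text
time: 1.77
position: [0.4321, 0.3274, 0.199]
tool_rot: [0.64, 3.075, 0.001]
ft_force: [1.2, 0.9, 0.8]
grip_width: 1.001
```

>>> {"api": "arm_command", "payload": {"motion": [[[-33,-22,0],[0,0,0],0],[[-33,-22,0],[0,0,0],0],[[-33,-22,0],[0,0,0],0],[[-33,-22,0],[0,0,0],0],[[-16,-11,0],[0,0,0],0],[[0,0,5],[0,0,7],0],[[0,0,5],[0,0,7],0],[[0,0,5],[0,0,7],0]]}}

```text
time: 2.43
position: [0.5279, 0.1786, 0.1836]
tool_rot: [1.202, 2.903, 0.001]
ft_force: [-0.1, -0.4, -0.1]
grip_width: 0.999
```

>>> {"api": "arm_command", "payload": {"motion": [[[0,0,5],[0,0,7],0],[[0,0,5],[0,0,7],0],[[0,0,5],[0,0,7],0],[[0,0,5],[0,0,7],0],[[0,0,5],[0,0,7],0],[[0,0,5],[0,0,7],0],[[0,0,5],[0,0,7],0],[[0,0,0],[0,0,0.5],0]]}}

```text
time: 3.1
position: [0.5269, 0.1791, 0.1478]
tool_rot: [-2.301, -2.138, 0.002]
ft_force: [-1.0, -0.6, -0.4]
grip_width: 0.997
```

```bash
python3 - <<'E'
from h import *
st=ctrl.get_state();print(st['time'],st['position'],st['joint_positions'].round(2),st['ft_force'],st['grip_width'])
print(delta([.528,.1795,.060],downyaw(np.radians(-11.1))))
for n in('top','side'):
    im,d=optics.get_image(n); cv2.imwrite(f'pics/{n}1.png',im)
a=cv2.imread('pics/top1.png')[130:230,150:310];b=cv2.imread('pics/side1.png')[60:260,160:360]
cv2.imwrite('pics/d1.png',np.vstack([cv2.resize(a,(480,300)),cv2.resize(b,(480,480))])[:600] if 0 else np.hstack([cv2.resize(a,(400,250)),np.zeros((250,0,3),np.uint8),cv2.resize(b,(250,250))]))
E
```

```text
3.1 [0.52688383 0.17910576 0.14776544] [-0.69  0.16  0.35  1.77 -0.06  1.23 -0.4 ] [-0.97914915 -0.63772212 -0.38561825] 0.9973281875200114
(array([ 0.5,  1.2, 87.8]), array([-0.07,  0.05,  6.88]))
```

View pics/d1.png

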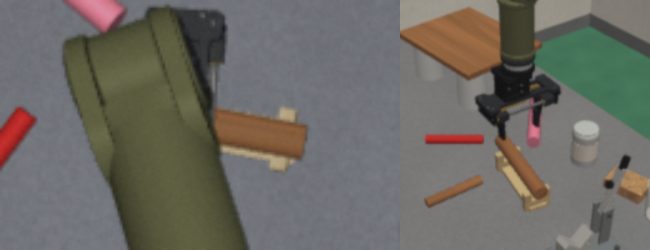

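>>> {"api": "arm_command", "payload": {"motion": [[[0,0,10],[0,0,7],0],[[0.5,1,16],[0,0,0],0],[[0,0,16],[0,0,0],0],[[0,0,16],[0,0,0],0],[[0,0,14],[0,0,0],0],[[0,0,10],[0,0,0],0],[[0,0,6],[0,0,0],0],[[0,0,0],[0,0,0],0]]}}

```text
time: 3.87
position: [0.528, 0.1794, 0.0597]
tool_rot: [-2.423, -1.999, 0.003]
ft_force: [-0.7, 0.9, -1.3]
grip_width: 0.998
```

>>> {"api": "arm_command", "payload": {"force": 20, "motion": [[[0,0,0],[0,0,0],0.4],[[0,0,0],[0,0,0],0.5],[[0,0,0],[0,0,0],0.55],[[0,0,0],[0,0,0],0.6],[[0,0,0],[0,0,0],0.7],[[0,0,0],[0,0,0],0.8],[[0,0,0],[0,0,0],0.8],[[0,0,0],[0,0,0],0.8]]}}

```text
time: 4.53
position: [0.5286, 0.1796, 0.0608]
tool_rot: [-2.425, -1.998, -0.0]
ft_force: [-0.3, 0.2, -0.6]
grip_width: 0.478
```

```bash
python3 - <<'E'
from h import *
st=ctrl.get_state();print(st['time'],st['position'],st['joint_positions'].round(2),st['ft_force'],st['torque'],st['grip_width'])
print(delta([.528,.1795,.060],downyaw(np.radians(-11.1))))
E
```

```text
4.5333 [0.52862483 0.17963213 0.06076167] [-0.68  0.24  0.35  1.86 -0.09  1.06 -0.49] [-0.32581965  0.19720113 -0.60658588] [-0.05767234  0.07676774 -0.00150909] 0.47805500401163936
(array([-0.2, -0.6,  0.8]), array([ 0.01, -0.01,  0.07]))
```

>>> {"api": "arm_command", "payload": {"motion": [[[0,0,-2],[0,0,0],0.8],[[0,0,-6],[0,0,0],0.8],[[0,0,-12],[0,0,0],0.8],[[0,0,-20],[0,0,0],0.8],[[0,0,-20],[0,0,0],0.8],[[0,0,-15],[0,0,0],0.8],[[0,0,-5],[0,0,0],0.8],[[0,0,0],[0,0,0],0.8]]}}

```text
time: 5.2
position: [0.53, 0.1801, 0.1431]
tool_rot: [2.424, 1.997, 0.007]
ft_force: [0.5, 0.6, 0.8]
grip_width: 0.198
```

>>> {"api": "arm_command", "payload": {"motion": [[[0,0,-10],[0,0,0],0.8],[[0,0,-20],[0,0,0],0.8],[[0,0,-20],[0,0,0],0.8],[[0,0,-20],[0,0,0],0.8],[[0,0,-10],[0,0,0],0.8],[[0,0,0],[0,0,3],0.8],[[0,0,0],[0,0,0],0.8],[[0,0,0],[0,0,0],0.8]]}}

```text
time: 5.87
position: [0.528, 0.1794, 0.2198]
tool_rot: [-2.475, -1.935, 0.003]
ft_force: [0.1, 0.3, -0.5]
grip_width: 0.2
```

```bash
python3 - <<'E'
from h import *
st=ctrl.get_state();print(st['time'],st['position'],st['joint_positions'].round(2),st['ft_force'],st['torque'],st['grip_width'])
print(delta(f2w(0,.008,.22),downyaw(FA)))
im,d=optics.get_image('side'); cv2.imwrite('pics/side2.png',im)
E
```

```text
5.8667 [0.52802578 0.1794051  0.21981273] [-0.71  0.11  0.36  1.66 -0.04  1.37 -0.58] [ 0.08444516  0.26044449 -0.45222891] [-0.1154198   0.11009006  0.008184  ] 0.1995545673008136
(array([-3.525e+02,  3.480e+01,  1.000e-01]), array([-0.08,  0.05, -8.59]))
```

View pics/side2.png

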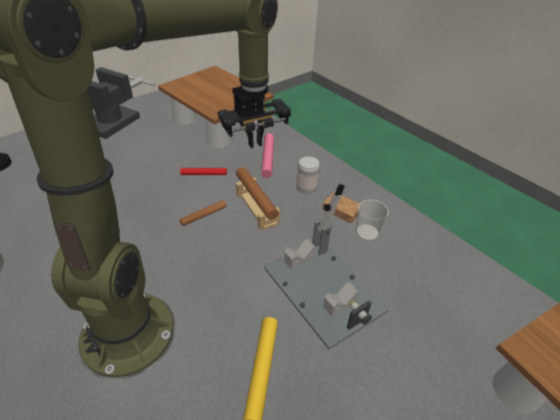

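```bash
cat > barfit.py <<'E'
from h import *
from scipy.optimize import least_squares
def fr(p,x,y,a):
    c,s=np.cos(a),np.sin(a); dx,dy=p[:,0]-x,p[:,1]-y; return c*dx+s*dy,-s*dx+c*dy
def barfit(n,x0=.525,y0=.18,zlo=.064,zhi=.095):
    im,d=optics.get_image(n); P=cloud(n,d)
    b=cv2.cvtColor(im,cv2.COLOR_BGR2HSV).astype(int)
    k=(d>0)&(abs(P[...,0]-x0)<.09)&(abs(P[...,1]-y0)<.15)&(P[...,2]>zlo)&(P[...,2]<zhi); p=P[k]
    r=least_squares(lambda q:(lambda xy:np.hypot(xy[0],p[:,2]-q[2])-.02)(fr(p,q[0],y0,q[1])),[x0,-.15,.065],loss='soft_l1',f_scale=.002)
    xx,yy=fr(p,r.x[0],y0,r.x[1]); k=abs(np.hypot(xx,p[:,2]-r.x[2])-.02)<.006; e=np.percentile(yy[k],[.5,99.5])
    print(n,len(p),'z',r.x[2].round(4),'yaw',np.degrees(r.x[1]).round(2),'ends',e.round(4),'mid',(r.x[0]-np.sin(r.x[1])*e.mean()).round(4),(y0+np.cos(r.x[1])*e.mean()).round(4))
if __name__=='__main__':
    for n in('top','side'): barfit(n)
E
python3 barfit.py; python3 -c "
from h import *
print(delta([.528,.1795,.060],downyaw(np.radians(-11.1))))"
```

```text
top 544 z 0.0637 yaw -10.76 ends [-0.1197 -0.0089] mid 0.5148 0.1168
side 671 z 0.0647 yaw -11.15 ends [-0.1188  0.1188] mid 0.5285 0.18
(array([3.000e-01, 1.000e-01, 1.597e+02]), array([-0.08,  0.07, -2.89]))
```

The bar is still in its rest (side view: (256,192)). The fingers hadn't finished closing before I lifted, so I'll redo the grasp and wait for them.

>>> {"api": "arm_command", "payload": {"motion": [[[0,0,0],[0,0,-3],0],[[0,0,10],[0,0,0],0],[[0,0,15],[0,0,0],0],[[0,0,15],[0,0,0],0],[[0,0,10],[0,0,0],0],[[0,0,10],[0,0,0],0],[[0,0,10],[0,0,0],0],[[0,0,10],[0,0,0],0]]}}

```text
time: 6.68
position: [0.5286, 0.1796, 0.1398]
tool_rot: [2.425, 1.997, 0.0]
ft_force: [0.4, 0.0, -0.1]
grip_width: 0.726
```

>>> {"api": "arm_command", "payload": {"motion": [[[0,0,5],[0,0,0],0],[[0,0,0],[0,0,0],0],[[0,0,0],[0,0,0],0],[[0,0,5],[0,0,0],0]]}}

```text
time: 7.02
position: [0.5298, 0.18, 0.1321]
tool_rot: [2.424, 1.997, 0.005]
ft_force: [0.5, -0.1, 0.4]
grip_width: 0.973
```

>>> {"api": "arm_command", "payload": {"motion": [[[0,0,12],[0,0,0],0],[[0,0,14],[0,0,0],0],[[0,0,14],[0,0,0],0],[[0,0,14],[0,0,0],0],[[0,0,10],[0,0,0],0.4],[[0,0,6],[0,0,0],0.5],[[0,0,0],[0,0,0],0.8],[[0,0,0],[0,0,0],0.8]], "force": 25}}

```text
time: 7.68
position: [0.5287, 0.1795, 0.0606]
tool_rot: [2.425, 1.997, -0.0]
ft_force: [-0.1, 2.1, 0.2]
grip_width: 0.782
```

>>> {"api": "arm_command", "payload": {"motion": [[[0,0,0],[0,0,0],0.8],[[0,0,0],[0,0,0],0.8],[[0,0,0],[0,0,0],0.8],[[0,0,0],[0,0,0],0.8],[[0,0,0],[0,0,0],0.8],[[0,0,0],[0,0,0],0.8]], "force": 25}}

```text
time: 8.18
position: [0.5287, 0.1796, 0.0609]
tool_rot: [2.425, 1.998, 0.001]
ft_force: [0.3, -0.0, 0.3]
grip_width: 0.322
```

```bash
python3 - <<'E'
from h import *
st=ctrl.get_state();print(st['time'],st['position'],st['joint_positions'].round(2),st['ft_force'],st['torque'],st['grip_width'])
im,d=optics.get_image('side'); cv2.imwrite('pics/side3.png',cv2.resize(im[80:240,160:360],(750,600)))
E
```

```text
8.1833 [0.5287103  0.1796457  0.06089066] [-0.68  0.24  0.35  1.86 -0.1   1.06 -0.49] [ 0.30341736 -0.02495784  0.34385465] [-0.12533575  0.05201409  0.01147516] 0.32245769156142223
```

View pics/side3.png

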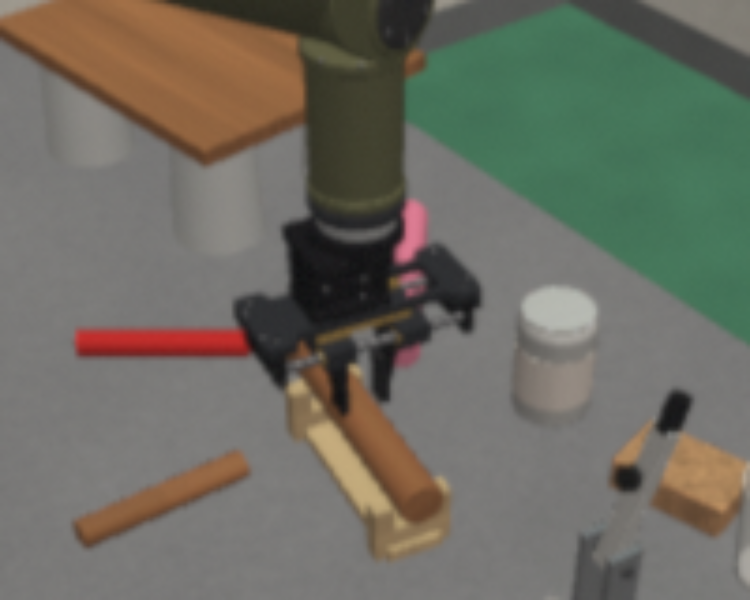

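```bash
python3 - <<'E'
from h import *
st=ctrl.get_state(); p=st['position']; R=Ro.from_rotvec(st['tool_rot'])
print('w',st['grip_width'])
f,cx,cy,_,_=cam('side')
for q in([0,0,0],[0,0,.014],[0,.02,.014],[0,-.02,.014],[0,0,-.056]):
    u=w2px('side',p+R.apply(q)); print(q,u,(u-[160,80])*3.75)
im,d=optics.get_image('side'); P=cloud('side',d)
for u,v in((342,405),(340,380),(380,392),(383,370),(360,420),(400,470)):
    uu,vv=int(u/3.75+160),int(v/3.75+80); print((u,v),P[vv,uu].round(3))
from barfit import barfit; barfit('side')
E
```

```text
w 0.28064394152104694
[0, 0, 0] [255.7723063  192.58399032] [359.14614862 422.18996371]
[0, 0, 0.014] [255.84077883 195.85391598] [359.4029206  434.45218492]
[0, 0.02, 0.014] [261.35100456 194.0831876 ] [380.06626709 427.81195351]
[0, -0.02, 0.014] [250.27169046 197.64356005] [338.51883923 441.16335019]
[0, 0, -0.056] [255.48782183 178.9983516 ] [358.07933188 371.2438185 ]
(342, 405) [0.506 0.173 0.096]
(340, 380) [0.505 0.176 0.122]
(380, 392) [0.541 0.167 0.099]
(383, 370) [0.544 0.166 0.122]
(360, 420) [0.517 0.163 0.08 ]
(400, 470) [0.505 0.094 0.081]
side 524 z 0.0647 yaw -11.17 ends [-0.1191  0.1048] mid 0.527 0.173
```

```bash
python3 - <<'E'
from h import *
st=ctrl.get_state(); p=st['position']; R=Ro.from_rotvec(st['tool_rot']); print(st['time'],st['grip_width'])
im,d=optics.get_image('side'); P=cloud('side',d)
L=(P-p)@R.as_matrix()  # tool coords
k=(d>0)&(abs(L[...,0])<.045)&(abs(L[...,1])<.11)&(L[...,2]>-.15)&(L[...,2]<.03)&(im.max(-1)<60)
for z0 in np.arange(-.15,.03,.01):
    kk=k&(abs(L[...,2]-z0)<.005)
    if kk.sum(): print(round(z0,3),kk.sum(),L[kk][:,:2].min(0).round(3),L[kk][:,:2].max(0).round(3))
# start picture in side0
z=np.load('side0.npz'); P=cloud('side',z['d']); R0=Ro.from_rotvec([-.6406,-3.0753,.0029]); L=(P-np.array([.2594,.5954,.1976]))@R0.as_matrix(); im=z['im']
k=(z['d']>0)&(abs(L[...,0])<.045)&(abs(L[...,1])<.11)&(L[...,2]>-.15)&(L[...,2]<.03)&(im.max(-1)<60)
print('start')
for z0 in np.arange(-.15,.03,.01):
    kk=k&(abs(L[...,2]-z0)<.005)
    if kk.sum(): print(round(z0,3),kk.sum(),L[kk][:,:2].min(0).round(3),L[kk][:,:2].max(0).round(3))
E
```

```text
8.3333 0.22938075260782426
-0.15 54 [-0.026 -0.051] [0.017 0.016]
-0.14 375 [-0.039 -0.096] [0.031 0.09 ]
-0.13 158 [-0.04  -0.095] [0.03  0.091]
-0.12 73 [-0.039 -0.094] [0.013 0.093]
-0.11 81 [-0.04  -0.087] [0.028 0.085]
-0.1 56 [-0.038 -0.088] [0.028 0.085]
-0.09 2 [-0.012  0.016] [0.006 0.02 ]
-0.08 11 [-0.013  0.014] [-0.003  0.024]
-0.07 32 [-0.017 -0.025] [0.004 0.022]
-0.06 21 [-0.012 -0.024] [0.003 0.021]
-0.05 23 [-0.012 -0.02 ] [0.006 0.019]
-0.04 19 [-0.012 -0.02 ] [0.003 0.019]
-0.03 18 [-0.013 -0.02 ] [0.005 0.02 ]
-0.02 1 [-0.006 -0.012] [-0.006 -0.012]
start
-0.15 44 [-0.025 -0.053] [0.023 0.016]
-0.14 257 [-0.038 -0.099] [0.027 0.092]
-0.13 94 [-0.037 -0.099] [0.025 0.088]
-0.12 95 [-0.038 -0.096] [0.025 0.084]
-0.11 88 [-0.039 -0.091] [0.027 0.064]
-0.1 84 [-0.038 -0.091] [0.028 0.089]
-0.09 2 [-0.01  -0.084] [ 0.018 -0.084]
-0.08 15 [-0.011 -0.063] [ 0.011 -0.053]
-0.07 22 [-0.012 -0.061] [ 0.011 -0.043]
-0.06 21 [-0.011 -0.058] [ 0.01  -0.048]
-0.05 18 [-0.011 -0.056] [ 0.01  -0.048]
-0.04 22 [-0.01  -0.054] [ 0.01  -0.048]
-0.03 22 [-0.011 -0.055] [0.01  0.044]
-0.02 2 [ 0.    -0.049] [0.004 0.047]
```

The camera shows the fingertips about 39 mm higher than the reported TCP implies, both here and in the start picture. They are just above the bar, which hasn't moved. I'll open, lower by that amount with the force in view, and check again.

>>> {"api": "arm_command", "payload": {"motion": [[[0,0,0],[0,0,0],0],[[0,0,0],[0,0,0],0],[[0,0,0],[0,0,0],0],[[0,0,0],[0,0,0],0],[[0,0,0],[0,0,0],0],[[0,0,0],[0,0,0],0],[[0,0,0],[0,0,0],0],[[0,0,5],[0,0,0],0]]}}

```text
time: 9.05
position: [0.5294, 0.1799, 0.0564]
tool_rot: [2.424, 1.997, 0.003]
ft_force: [0.1, -1.2, 0.0]
grip_width: 0.74
```

>>> {"api": "arm_command", "payload": {"motion": [[[0,0,5],[0,0,0],0],[[0,0,6],[0,0,0],0],[[0,0,6],[0,0,0],0],[[0,0,5],[0,0,0],0],[[0,0,3],[0,0,0],0],[[0,0,0],[0,0,0],0]]}}

```text
time: 9.55
position: [0.5279, 0.1793, 0.0296]
tool_rot: [-2.425, -1.997, 0.003]
ft_force: [-1.4, 0.8, -0.0]
grip_width: 0.994
```

```bash
cat > tip.py <<'E'
from h import *
st=ctrl.get_state(); p=st['position']; R=Ro.from_rotvec(st['tool_rot']); print(st['time'],p,st['ft_force'],st['grip_width'])
im,d=optics.get_image('side'); P=cloud('side',d)
L=(P-p)@R.as_matrix()
k=(d>0)&(abs(L[...,0])<.02)&(abs(L[...,1])<.07)&(L[...,2]>-.09)&(L[...,2]<.03)&(im.max(-1)<60)
l=L[k]
for s in(-1,1):
    q=l[l[:,1]*s>0]; print(s,len(q),'tip z tool',np.sort(q[:,2])[-6:].round(4),'world',np.sort(P[k][l[:,1]*s>0][:,2])[:4].round(3),'y',np.percentile(q[:,1],[5,50,95]).round(3))
cv2.imwrite('pics/tip.png',cv2.resize(im[100:240,180:340],(640,560)))
E
python3 tip.py
```

```text
9.55 [0.5278851  0.17927314 0.02956764] [-1.3738111   0.80050725 -0.0059859 ] 0.9942117350853648
-1 38 tip z tool [-0.0347 -0.034  -0.0323 -0.0286 -0.0284 -0.0281] world [0.058 0.058 0.058 0.062] y [-0.056 -0.051 -0.047]
1 69 tip z tool [-0.0304 -0.0302 -0.0297 -0.0273 -0.0265 -0.0244] world [0.054 0.056 0.057 0.059] y [0.043 0.047 0.054]
```

View pics/tip.png

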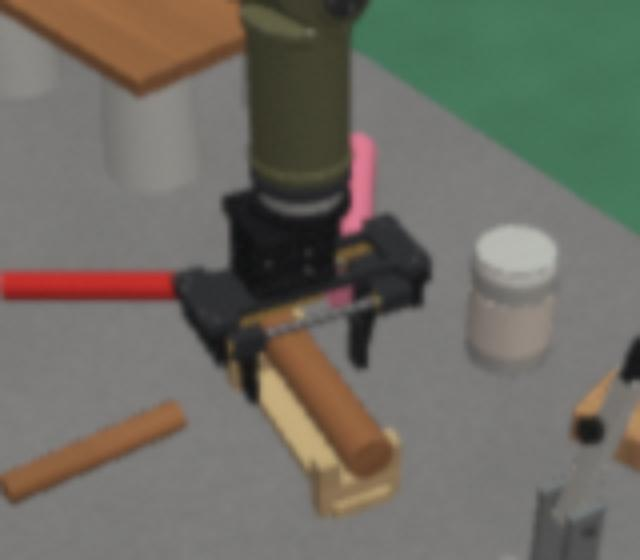

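The fingers now straddle the bar, tips at z≈0.055. I'll go 9 mm lower and close until they stop.

>>> {"api": "arm_command", "payload": {"motion": [[[0,0,4],[0,0,0],0],[[0,0,4],[0,0,0],0],[[0,0,1],[0,0,0],0.3],[[0,0,0],[0,0,0],0.4],[[0,0,0],[0,0,0],0.5],[[0,0,0],[0,0,0],0.6],[[0,0,0],[0,0,0],0.7],[[0,0,0],[0,0,0],0.7]], "force": 25}}

```text
time: 10.27
position: [0.5287, 0.1797, 0.0219]
tool_rot: [2.425, 1.998, 0.001]
ft_force: [-0.3, -0.3, 0.5]
grip_width: 0.631
```

>>> {"api": "arm_command", "payload": {"motion": [[[0,0,0],[0,0,0],0.7],[[0,0,0],[0,0,0],0.7],[[0,0,0],[0,0,0],0.7],[[0,0,0],[0,0,0],0.7],[[0,0,0],[0,0,0],0.7]]}}

```text
time: 10.68
position: [0.5283, 0.1797, 0.0217]
tool_rot: [-2.424, -1.997, 0.001]
ft_force: [-2.5, -0.0, 1.4]
grip_width: 0.45
```

>>> {"api": "arm_command", "payload": {"motion": [[[0,0,-3],[0,0,0],0.7],[[0,0,-7],[0,0,0],0.7],[[0,0,-10],[0,0,0],0.7],[[0,0,-10],[0,0,0],0.7],[[0,0,-10],[0,0,0],0.7],[[0,0,-7],[0,0,0],0.7],[[0,0,-3],[0,0,0],0.7],[[0,0,0],[0,0,0],0.7]]}}

```text
time: 11.35
position: [0.5294, 0.18, 0.0731]
tool_rot: [2.424, 1.997, 0.004]
ft_force: [1.1, 0.0, -3.8]
grip_width: 0.455
```

```bash
python3 tip.py
```

```text
11.35 [0.52940647 0.17995411 0.07305516] [ 1.06030467  0.01204194 -3.8481428 ] 0.4548867641334286
-1 50 tip z tool [-0.0336 -0.0327 -0.0326 -0.0314 -0.0309 -0.0262] world [0.099 0.104 0.104 0.106] y [-0.032 -0.028 -0.02 ]
1 55 tip z tool [-0.0506 -0.0491 -0.0482 -0.0475 -0.0443 -0.0441] world [0.117 0.117 0.121 0.121] y [0.019 0.025 0.032]
```

View pics/tip.png

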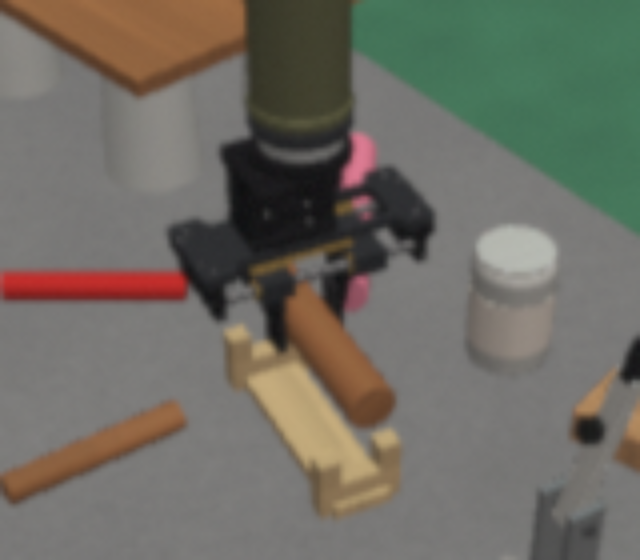

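The bar is held and lifted, about 3 N of weight. Next, up and over to the fixture.

>>> {"api": "arm_command", "payload": {"motion": [[[0,0,-10],[0,0,0],0.7],[[0,0,-20],[0,0,0],0.7],[[0,0,-20],[0,0,-2],0.7],[[0,0,-20],[0,0,-2],0.7],[[0,0,-20],[0,0,-1.7],0.7],[[0,0,-13],[0,0,0],0.7],[[0,0,-7],[0,0,0],0.7],[[0,0,0],[0,0,0],0.7]]}}

```text
time: 12.07
position: [0.5295, 0.1799, 0.1835]
tool_rot: [2.322, 2.115, 0.004]
ft_force: [0.8, -0.1, -1.5]
grip_width: 0.453
```

```bash
python3 - <<'E'
from h import *
st=ctrl.get_state();print(st['time'],st['position'],st['ft_force'],st['torque'],st['grip_width'])
print(delta(f2w(0,.010,.18),downyaw(FA)), delta(f2w(0,.010,.18),downyaw(FA),{'position':st['position'],'tool_rot':downyaw(FA).as_rotvec()}))
E
```

```text
12.0667 [0.52948977 0.17986166 0.1834618 ] [ 0.81013808 -0.06671127 -1.5190185 ] [-0.06585497  0.00091312 -0.01974783] 0.45280011544339466
(array([-352.3,  -19.8,    2.9]), array([ 0.14, -0.09,  0.02])) (array([-352.3,  -19.7,    3.5]), array([0., 0., 0.]))
```

>>> {"api": "arm_command", "payload": {"motion": [[[-10,-1,0],[0,0,0],0.7],[[-20,-1,0],[0,0,0],0.7],[[-25,-1,0],[0,0,0],0.7],[[-30,-2,0],[0,0,0],0.7],[[-30,-2,0],[0,0,0],0.7],[[-30,-2,0],[0,0,0],0.7],[[-30,-2,0],[0,0,0],0.7],[[-30,-2,0],[0,0,0],0.7]]}}

```text
time: 12.73
position: [0.4946, -0.0256, 0.1801]
tool_rot: [-2.322, -2.114, 0.004]
ft_force: [0.9, -1.1, -2.3]
grip_width: 0.457
```

>>> {"api": "arm_command", "payload": {"motion": [[[-30,-2,0],[0,0,0],0.7],[[-30,-2,0],[0,0,0],0.7],[[-30,-1,0],[0,0,0],0.7],[[-25,-1,0],[0,0,0],0.7],[[-20,-1,0],[0,0,0],0.7],[[-12,0,0],[0,0,0],0.7],[[0,0,0],[0,0,0],0.7],[[0,0,0],[0,0,0],0.7]]}}

```text
time: 13.4
position: [0.4746, -0.1694, 0.1805]
tool_rot: [-2.323, -2.112, 0.002]
ft_force: [0.6, 0.8, -2.9]
grip_width: 0.454
```

```bash
cat > heldbar.py <<'E'
from h import *
from scipy.optimize import least_squares
st=ctrl.get_state();print(st['time'],st['position'],w2f(st['position']).round(4),st['ft_force'].round(2),st['torque'].round(3),st['grip_width'])
pts=[]
for n in('top','side'):
    im,d=optics.get_image(n); cv2.imwrite(f'pics/{n}h.png',im); P=cloud(n,d); c,s=np.cos(FA),np.sin(FA);dx,dy=P[...,0]-FX[0],P[...,1]-FX[1]
    F=np.stack([c*dx+s*dy,-s*dx+c*dy,P[...,2]],-1)
    b=im[...,0].astype(int); r=im[...,2].astype(int)
    z0=st['position'][2]+.044
    k=(d>0)&(abs(F[...,0])<.06)&(abs(F[...,1])<.16)&(abs(F[...,2]-z0)<.04)&(r-b>35)&(im.max(-1)>50)
    p=F[k]; print(n,len(p))
    if len(p)<60: continue
    def res(q): # axis x=q0+q1*y, z=q2+q3*y
        return np.hypot(p[:,0]-q[0]-q[1]*p[:,1],p[:,2]-q[2]-q[3]*p[:,1])-.02
    r=least_squares(res,[0,0,z0,0],loss='soft_l1',f_scale=.002); k=abs(r.fun)<.005
    print(' x0 %.4f yaw %.3f z0 %.4f pitch %.3f'%tuple(r.x),'y',np.percentile(p[k][:,1],[.5,99.5]).round(4),'rms',np.sqrt(np.mean(r.fun[k]**2)).round(4))
E
python3 heldbar.py
```

```text
13.4 [ 0.47463424 -0.16935689  0.18052016] [-0.0023  0.0095  0.1805] [ 0.62  0.81 -2.93] [-0.032  0.029  0.037] 0.4542857760496661
top 578
 x0 -0.0040 yaw 0.008 z0 0.2224 pitch 0.003 y [0.0359 0.1289] rms 0.0019
side 869
 x0 -0.0011 yaw -0.001 z0 0.2236 pitch 0.002 y [-0.1075  0.1285] rms 0.0013
```

View pics/sideh.png

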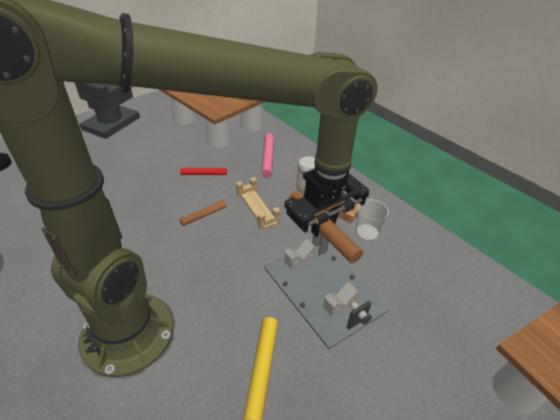

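>>> {"api": "arm_command", "payload": {"motion": [[[0,1.5,10],[0,0,0],0.7],[[0,0,20],[0,0,0],0.7],[[0,0,25],[0,0,0],0.7],[[0,0,25],[0,0,0],0.7],[[0,0,25],[0,0,0],0.7],[[0,0,20],[0,0,0],0.7],[[0,0,10],[0,0,0],0.7],[[0,0,0],[0,0,0],0.7]]}}

```text
time: 14.17
position: [0.4752, -0.1677, 0.0438]
tool_rot: [-2.318, -2.115, 0.006]
ft_force: [-0.8, -0.4, -2.7]
grip_width: 0.455
```

```bash
python3 heldbar.py
```

```text
14.1667 [ 0.47524186 -0.16770164  0.0437984 ] [-0.0018  0.0112  0.0438] [-0.82 -0.42 -2.66] [-0.09   0.102 -0.018] 0.4550134417928251
top 470
 x0 -0.0023 yaw -0.008 z0 0.0861 pitch 0.002 y [-0.1286  0.131 ] rms 0.0022
side 787
 x0 0.0002 yaw -0.001 z0 0.0885 pitch -0.001 y [-0.1263  0.1294] rms 0.0015
```

View pics/sideh.png

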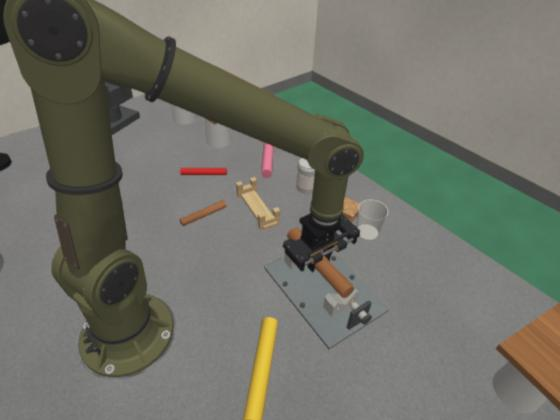

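>>> {"api": "arm_command", "payload": {"motion": [[[0,0,5],[0,0,0],0.7],[[0,0,5],[0,0,0],0.7],[[0,0,5],[0,0,0],0.7],[[0,0,3],[0,0,0],0.7],[[0,0,2],[0,0,0],0.7],[[0,0,1],[0,0,0],0.7],[[0,0,0],[0,0,0],0.7]]}}

```text
time: 14.85
position: [0.4773, -0.1691, 0.0255]
tool_rot: [-2.322, -2.115, 0.0]
ft_force: [0.2, -0.5, -2.1]
grip_width: 0.453
```

>>> {"api": "arm_command", "payload": {"motion": [[[0,0,1],[0,0,0],0.7],[[0,0,0],[0,0,0],0.7]]}}

```text
time: 15.02
position: [0.4775, -0.1692, 0.0247]
tool_rot: [2.322, 2.116, 0.0]
ft_force: [0.0, -0.4, -3.1]
grip_width: 0.452
```

>>> {"api": "arm_command", "payload": {"motion": [[[0,0,1],[0,0,0],0.7],[[0,0,0],[0,0,0],0.7]]}}

```text
time: 15.18
position: [0.4775, -0.1691, 0.0236]
tool_rot: [2.322, 2.116, 0.0]
ft_force: [-0.2, 0.5, -3.3]
grip_width: 0.456
```

>>> {"api": "arm_command", "payload": {"motion": [[[0,0,1],[0,0,0],0.7],[[0,0,0],[0,0,0],0.7]]}}

```text
time: 15.35
position: [0.4774, -0.1691, 0.0226]
tool_rot: [-2.322, -2.116, -0.0]
ft_force: [-0.2, 0.2, -3.7]
grip_width: 0.453
```

>>> {"api": "arm_command", "payload": {"motion": [[[0,0,1],[0,0,0],0.7],[[0,0,0],[0,0,0],0.7]]}}

```text
time: 15.52
position: [0.4774, -0.1691, 0.0215]
tool_rot: [-2.322, -2.116, 0.0]
ft_force: [-0.0, -0.1, -2.7]
grip_width: 0.446
```

>>> {"api": "arm_command", "payload": {"motion": [[[0,0,1],[0,0,0],0.7],[[0,0,0],[0,0,0],0.7]]}}

```text
time: 15.68
position: [0.4773, -0.1691, 0.0205]
tool_rot: [-2.322, -2.116, 0.0]
ft_force: [-0.3, -0.2, -2.3]
grip_width: 0.451
```

>>> {"api": "arm_command", "payload": {"motion": [[[0,0,1],[0,0,0],0.7],[[0,0,0],[0,0,0],0.7]]}}

```text
time: 15.85
position: [0.4779, -0.1692, 0.0198]
tool_rot: [2.322, 2.115, 0.001]
ft_force: [1.3, -0.2, -2.9]
grip_width: 0.454
```

>>> {"api": "arm_command", "payload": {"motion": [[[0,0,1],[0,0,0],0.7],[[0,0,0],[0,0,0],0.7]]}}

```text
time: 16.02
position: [0.478, -0.1693, 0.0196]
tool_rot: [2.322, 2.115, 0.001]
ft_force: [-1.1, 1.3, 4.6]
grip_width: 0.452
```

>>> {"api": "arm_command", "payload": {"motion": [[[0,0,0.7],[0,0,0],0.7],[[0,0,0],[0,0,0],0.7]]}}

```text
time: 16.18
position: [0.478, -0.1692, 0.0195]
tool_rot: [-2.322, -2.116, -0.002]
ft_force: [-3.3, 2.2, 10.2]
grip_width: 0.454
```

>>> {"api": "arm_command", "payload": {"motion": [[[0,0,0.2],[0,0,0],0.7],[[0,0,0],[0,0,0],0.7],[[0,0,0],[0,0,0],0.7],[[0,0,0],[0,0,0],0.7],[[0,0,0],[0,0,0],0.7]]}}

```text
time: 16.6
position: [0.4781, -0.1692, 0.0195]
tool_rot: [-2.322, -2.116, -0.002]
ft_force: [-5.3, 1.2, 12.4]
grip_width: 0.447
```

```bash
python3 heldbar.py; python3 -c "
import cv2
a=cv2.imread('pics/sideh.png')[200:345,260:400];cv2.imwrite('pics/z1.png',cv2.resize(a,None,fx=4,fy=4))"
```

```text
16.6 [ 0.47805424 -0.16924914  0.01949073] [0.0011 0.0099 0.0195] [-5.35  1.23 12.43] [0.198 1.009 0.038] 0.44728567322793905
top 458
 x0 0.0022 yaw -0.034 z0 0.0597 pitch 0.023 y [0.0361 0.1297] rms 0.0022
side 779
 x0 0.0017 yaw 0.001 z0 0.0625 pitch 0.001 y [-0.1084  0.1292] rms 0.0016
```

View pics/z1.png

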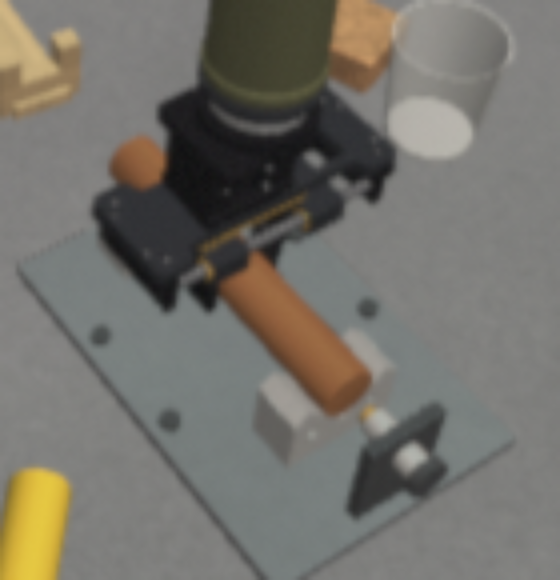

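>>> {"api": "arm_command", "payload": {"motion": [[[0,-0.7,0],[0,0,0],0.7],[[0,0,0],[0,0,0],0.7],[[0,0,0],[0,0,0],0.7],[[0,0,0],[0,0,0],0.7],[[0,0,0],[0,0,0],0.7]]}}

```text
time: 17.12
position: [0.4781, -0.1693, 0.0195]
tool_rot: [2.321, 2.115, 0.003]
ft_force: [-1.9, 0.6, 10.1]
grip_width: 0.451
```

>>> {"api": "arm_command", "payload": {"motion": [[[0,0,-1.2],[0,0,0],0.7],[[0,0,0],[0,0,0],0.7],[[0,0,0],[0,0,0],0.7]]}}

```text
time: 17.37
position: [0.478, -0.1693, 0.0196]
tool_rot: [2.321, 2.114, 0.002]
ft_force: [1.7, 0.6, 3.2]
grip_width: 0.451
```

>>> {"api": "arm_command", "payload": {"motion": [[[-2,0,0],[0,0,0],0.7],[[-2,0,0],[0,0,0],0.7],[[-2,0,0],[0,0,0],0.7],[[-2,0,0],[0,0,0],0.7],[[-1,0,0],[0,0,0],0.7],[[0,0,0],[0,0,0],0.7]]}}

```text
time: 17.87
position: [0.4774, -0.176, 0.0196]
tool_rot: [-2.321, -2.116, -0.005]
ft_force: [1.0, 5.8, 4.6]
grip_width: 0.45
```

>>> {"api": "arm_command", "payload": {"motion": [[[-1.5,0,0],[0,0,0],0.7],[[-1.5,0,0],[0,0,0],0.7],[[0,0,0],[0,0,0],0.7]]}}

```text
time: 18.12
position: [0.4772, -0.1789, 0.0195]
tool_rot: [-2.321, -2.116, -0.005]
ft_force: [2.4, 6.0, 5.7]
grip_width: 0.453
```

>>> {"api": "arm_command", "payload": {"motion": [[[-1,0,0],[0,0,0],0.7],[[-1,0,0],[0,0,0],0.7],[[0,0,0],[0,0,0],0.7]]}}

```text
time: 18.37
position: [0.4769, -0.1807, 0.0195]
tool_rot: [-2.32, -2.116, -0.006]
ft_force: [2.4, 4.8, 4.5]
grip_width: 0.453
```

>>> {"api": "arm_command", "payload": {"motion": [[[-1,0,-0.4],[0,0,0],0.7],[[-1,0,0],[0,0,0],0.7],[[0,0,0],[0,0,0],0.7]]}}

```text
time: 18.62
position: [0.4765, -0.1847, 0.0196]
tool_rot: [2.321, 2.115, 0.003]
ft_force: [4.9, 3.0, 1.5]
grip_width: 0.452
```

>>> {"api": "arm_command", "payload": {"motion": [[[-1,0,0],[0,0,0],0.7],[[-1,0,0],[0,0,0],0.7],[[0,0,0],[0,0,0],0.7]]}}

```text
time: 18.87
position: [0.4763, -0.1867, 0.0197]
tool_rot: [2.321, 2.115, 0.003]
ft_force: [5.5, 3.8, 1.0]
grip_width: 0.451
```

>>> {"api": "arm_command", "payload": {"motion": [[[-1,0,0],[0,0,0],0.7],[[-1,0,0],[0,0,0],0.7],[[0,0,0],[0,0,0],0.7]]}}

```text
time: 19.12
position: [0.4762, -0.1885, 0.0197]
tool_rot: [2.321, 2.115, 0.003]
ft_force: [4.5, 3.4, 1.4]
grip_width: 0.449
```

>>> {"api": "arm_command", "payload": {"motion": [[[-0.5,0.5,0],[0,0,0],0.7],[[-0.5,0,0],[0,0,0],0.7],[[0,0,0],[0,0,0],0.7]]}}

```text
time: 19.37
position: [0.4761, -0.1889, 0.0196]
tool_rot: [-2.322, -2.116, -0.003]
ft_force: [3.4, 4.3, 2.8]
grip_width: 0.451
```

>>> {"api": "arm_command", "payload": {"motion": [[[-0.5,0,0],[0,0,0],0.7],[[-0.5,0,0],[0,0,0],0.7],[[0,0,0],[0,0,0],0.7]]}}

```text
time: 19.62
position: [0.4761, -0.1897, 0.0196]
tool_rot: [-2.321, -2.116, -0.003]
ft_force: [3.3, 4.2, 3.0]
grip_width: 0.451
```

>>> {"api": "arm_command", "payload": {"motion": [[[-0.5,0,0],[0,0,0],0.7],[[-0.5,0,0],[0,0,0],0.7],[[0,0,0],[0,0,0],0.7]]}}

```text
time: 19.87
position: [0.476, -0.1904, 0.0196]
tool_rot: [-2.321, -2.116, -0.004]
ft_force: [3.2, 6.8, 2.3]
grip_width: 0.455
```

>>> {"api": "arm_command", "payload": {"motion": [[[-0.5,0.3,0],[0,0,0],0.7],[[0,0,0],[0,0,0],0.7]]}}

```text
time: 20.03
position: [0.476, -0.1903, 0.0196]
tool_rot: [-2.32, -2.115, -0.004]
ft_force: [2.0, 6.7, 3.9]
grip_width: 0.449
```

>>> {"api": "arm_command", "payload": {"motion": [[[-0.5,0,0],[0,0,0],0.7],[[0,0,0],[0,0,0],0.7]]}}

```text
time: 20.2
position: [0.476, -0.1903, 0.0195]
tool_rot: [-2.319, -2.115, -0.004]
ft_force: [2.9, 7.7, 5.4]
grip_width: 0.452
```

>>> {"api": "arm_command", "payload": {"motion": [[[-0.5,0,0],[0,0,0],0.7],[[0,0,0],[0,0,0],0.7]]}}

```text
time: 20.37
position: [0.476, -0.1903, 0.0195]
tool_rot: [-2.319, -2.115, -0.005]
ft_force: [2.3, 9.2, 4.4]
grip_width: 0.457
```

>>> {"api": "arm_command", "payload": {"motion": [[[-0.5,0,0],[0,0,0],0.7],[[0,0,0],[0,0,0],0.7]]}}

```text
time: 20.53
position: [0.476, -0.1903, 0.0195]
tool_rot: [-2.318, -2.115, -0.006]
ft_force: [2.8, 10.2, 5.7]
grip_width: 0.453
```

>>> {"api": "arm_command", "payload": {"motion": [[[-0.5,0,0],[0,0,0],0.7],[[0,0,0],[0,0,0],0.7]]}}

```text
time: 20.7
position: [0.476, -0.1903, 0.0196]
tool_rot: [-2.318, -2.114, -0.006]
ft_force: [2.5, 10.8, 5.5]
grip_width: 0.449
```

>>> {"api": "arm_command", "payload": {"motion": [[[-0.5,0,0],[0,0,0],0.7],[[0,0,0],[0,0,0],0.7],[[0,0,0],[0,0,0],0.7]]}}

```text
time: 20.95
position: [0.4759, -0.1902, 0.0195]
tool_rot: [-2.317, -2.115, -0.007]
ft_force: [2.8, 11.9, 6.2]
grip_width: 0.453
```

```bash
python3 heldbar.py; python3 -c "
import cv2
a=cv2.imread('pics/sideh.png')[200:345,260:400];cv2.imwrite('pics/z2.png',cv2.resize(a,None,fx=4,fy=4))"
```

```text
20.95 [ 0.47594727 -0.1902349   0.01952958] [ 0.001  -0.0112  0.0195] [ 2.81 11.89  6.22] [ 2.429 -0.463 -0.083] 0.4527134778093825
top 457
 x0 -0.0003 yaw -0.003 z0 0.0620 pitch -0.008 y [0.0149 0.1079] rms 0.0022
side 768
 x0 0.0015 yaw -0.001 z0 0.0625 pitch 0.000 y [-0.1293  0.1077] rms 0.0015
```

View pics/z2.png

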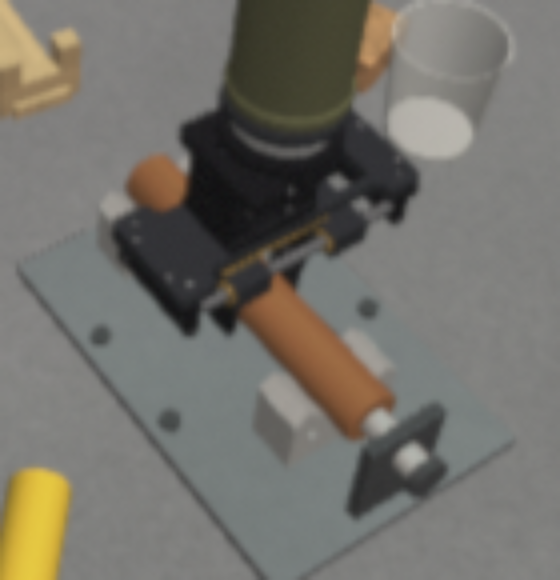

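>>> {"api": "arm_command", "payload": {"motion": [[[-0.5,0,0],[0,0,0],0.7],[[-0.5,0,0],[0,0,0],0.7],[[0,0,0],[0,0,0],0.7],[[0,0,0],[0,0,0],0.7]]}}

```text
time: 21.38
position: [0.476, -0.1902, 0.0195]
tool_rot: [-2.315, -2.114, -0.008]
ft_force: [2.2, 14.4, 8.3]
grip_width: 0.451
```

>>> {"api": "arm_command", "payload": {"motion": [[[0.7,0,-0.3],[0,0,0],0.7],[[0.7,0,0],[0,0,0],0.7],[[0.5,0,0],[0,0,0],0.7],[[0,0,0],[0,0,0],0.7]]}}

```text
time: 21.72
position: [0.476, -0.1903, 0.0196]
tool_rot: [-2.318, -2.115, -0.005]
ft_force: [3.6, 9.5, 3.3]
grip_width: 0.45
```

>>> {"api": "arm_command", "payload": {"motion": [[[0.5,0,0],[0,0,0],0.7],[[0.5,0,0],[0,0,0],0.7],[[0,0,0],[0,0,0],0.7]]}}

```text
time: 21.97
position: [0.476, -0.1903, 0.0196]
tool_rot: [-2.319, -2.116, -0.004]
ft_force: [3.6, 8.3, 2.7]
grip_width: 0.454
```

>>> {"api": "arm_command", "payload": {"motion": [[[0,0,0],[0,0,0],0.5],[[0,0,0],[0,0,0],0.3],[[0,0,0],[0,0,0],0.1],[[0,0,0],[0,0,0],0],[[0,0,0],[0,0,0],0],[[0,0,0],[0,0,0],0],[[0,0,0],[0,0,0],0]]}}

```text
time: 22.55
position: [0.475, -0.1935, 0.0196]
tool_rot: [-2.323, -2.115, 0.001]
ft_force: [-1.2, -0.1, -0.7]
grip_width: 0.874
```

>>> {"api": "arm_command", "payload": {"motion": [[[0,0,-5],[0,0,0],0],[[0,0,-15],[0,0,0],0],[[0,0,-30],[0,0,0],0],[[0,0,-35],[0,0,0],0],[[0,0,-35],[0,0,0],0],[[0,0,-35],[0,0,0],0],[[0,0,-35],[0,0,0],0],[[0,0,-20],[0,0,0],0]]}}

```text
time: 23.22
position: [0.4765, -0.194, 0.2342]
tool_rot: [2.32, 2.112, 0.006]
ft_force: [1.3, -1.3, -0.2]
grip_width: 1.0
```

```bash
python3 - <<'E'
from h import *
from scipy.optimize import least_squares
st=ctrl.get_state();print(st['time'],st['position'],st['joint_positions'].round(2),st['ft_force'])
for n in('top','side'):
    im,d=optics.get_image(n); cv2.imwrite(f'pics/{n}r.png',im); P=cloud(n,d)
    for t in('clamp_grip',):
        r=models.search_frame(n,t); print(n,t,[(round(x['conf'],2),c2w(n,x['location']).round(3).tolist(),w2f(c2w(n,x['location'])).round(3)) for x in r][:2])
    c,s=np.cos(FA),np.sin(FA);dx,dy=P[...,0]-FX[0],P[...,1]-FX[1]
    F=np.stack([c*dx+s*dy,-s*dx+c*dy,P[...,2]],-1)
    k=(d>0)&(F[...,0]>.05)&(F[...,0]<.15)&(abs(F[...,1]-.09)<.035)&(F[...,2]>.13)&(F[...,2]<.26); q=F[k]
    print(' arm',len(q),q.mean(0).round(3),'y',np.percentile(q[:,1],[2,50,98]).round(3),'zmax',q[:,2].max().round(3))
    if len(q): 
        kk=q[:,2]>.20; print('  top part',q[kk].mean(0).round(3), q[kk].min(0).round(3),q[kk].max(0).round(3))
for a in(90,-90):
    print(a,delta(f2w(.103,.09,.23),downyaw(FA+np.radians(a))))
im=cv2.imread('pics/sider.png')[150:345,240:400];cv2.imwrite('pics/z3.png',cv2.resize(im,None,fx=3,fy=3))
E
```

```text
23.2167 [ 0.4765319  -0.19401684  0.23422728] [-0.35 -0.01  0.68  1.75  0.    1.39  0.24] [ 1.28798217 -1.34986622 -0.2021986 ]
top clamp_grip [(0.58, [0.583, -0.093, 0.184], array([0.098, 0.095, 0.184]))]
 arm 204 [0.097 0.09  0.198] y [0.08  0.091 0.099] zmax 0.243
  top part [0.11  0.09  0.225] [0.098 0.08  0.201] [0.125 0.099 0.243]
side clamp_grip [(0.42, [0.571, -0.103, 0.148], array([0.088, 0.084, 0.148]))]
 arm 117 [0.092 0.086 0.166] y [0.08  0.084 0.1  ] zmax 0.208
  top part [0.108 0.082 0.205] [0.102 0.081 0.201] [0.116 0.084 0.208]
90 (array([1.042e+02, 1.024e+02, 1.000e-01]), array([ 6.000e-02,  3.000e-02, -8.997e+01]))
-90 (array([1.042e+02, 1.024e+02, 1.000e-01]), array([ 3.000e-02, -6.000e-02,  9.003e+01]))
```

View pics/z3.png

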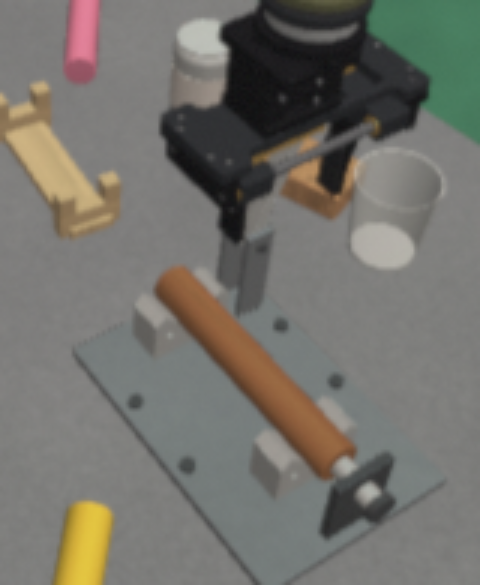

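>>> {"api": "arm_command", "payload": {"motion": [[[10,12,-5],[0,0,0],0],[[20,20,-5],[0,0,0],0],[[22,22,0],[0,0,0],0],[[22,22,0],[0,0,0],0],[[20,20,0],[0,0,0],0],[[10,10,0],[0,0,0],0],[[0,0,0],[0,0,7],0],[[0,0,0],[0,0,7],0]]}}

```text
time: 24.08
position: [0.5898, -0.099, 0.2376]
tool_rot: [-2.566, -1.81, 0.006]
ft_force: [0.3, -1.0, 0.9]
grip_width: 1.001
```

>>> {"api": "arm_command", "payload": {"motion": [[[0,0,0],[0,0,7],0],[[0,0,0],[0,0,7],0],[[0,0,0],[0,0,7],0],[[0,0,0],[0,0,7],0],[[0,0,0],[0,0,7],0],[[0,0,0],[0,0,7],0],[[0,0,0],[0,0,7],0],[[0,0,0],[0,0,7],0]]}}

```text
time: 24.75
position: [0.5891, -0.1004, 0.2383]
tool_rot: [-3.117, -0.389, 0.004]
ft_force: [-0.0, 0.2, 1.4]
grip_width: 1.001
```

>>> {"api": "arm_command", "payload": {"motion": [[[0,0,0],[0,0,7],0],[[0,0,0],[0,0,7],0],[[0,0,0],[0,0,6],0],[[0,0,0],[0,0,0],0],[[0,0,0],[0,0,0],0]]}}

```text
time: 25.17
position: [0.5896, -0.1, 0.2387]
tool_rot: [3.138, -0.143, -0.003]
ft_force: [-0.2, 0.6, -0.4]
grip_width: 1.0
```

```bash
python3 - <<'E'
from h import *
st=ctrl.get_state();print(st['time'],st['position'],w2f(st['position']),st['joint_positions'].round(2),st['ft_force'])
print(delta(f2w(.107,.09,.181),downyaw(FA-np.pi/2)))
P=None
im,d=optics.get_image('side');P=cloud('side',d);cv2.imwrite('pics/z4.png',cv2.resize(im[130:290,240:400],None,fx=3.7,fy=3.7))
c,s=np.cos(FA),np.sin(FA);dx,dy=P[...,0]-FX[0],P[...,1]-FX[1]
F=np.stack([c*dx+s*dy,-s*dx+c*dy,P[...,2]],-1)
k=(d>0)&(F[...,0]>.05)&(F[...,0]<.15)&(abs(F[...,1]-.09)<.025)&(F[...,2]>.13)&(F[...,2]<.248); q=F[k]
for z0 in np.arange(.135,.25,.01):
    j=abs(q[:,2]-z0)<.005
    if j.sum(): print(z0.round(3),j.sum(),q[j].min(0).round(3),q[j].max(0).round(3))
E
```

```text
25.1667 [ 0.58955562 -0.10003781  0.23872154] [0.1056674  0.08924297 0.23872154] [-0.56  0.24  0.82  1.55 -0.18  1.43 -1.39] [-0.17482323  0.5590065  -0.36036722]
(array([ 1.4, -0.8, 57.7]), array([0.02, 0.11, 0.15]))
0.135 25 [0.074 0.081 0.13 ] [0.091 0.103 0.139]
0.145 29 [0.078 0.079 0.14 ] [0.093 0.101 0.15 ]
0.155 28 [0.082 0.08  0.15 ] [0.095 0.099 0.16 ]
0.165 17 [0.087 0.08  0.161] [0.1   0.092 0.169]
0.175 37 [0.072 0.081 0.17 ] [0.111 0.1   0.18 ]
0.185 60 [0.076 0.08  0.18 ] [0.105 0.1   0.19 ]
0.195 28 [0.096 0.08  0.191] [0.108 0.102 0.2  ]
0.205 33 [0.101 0.08  0.2  ] [0.117 0.102 0.21 ]
0.215 26 [0.104 0.08  0.211] [0.117 0.099 0.219]
0.225 29 [0.104 0.082 0.221] [0.124 0.101 0.23 ]
0.235 34 [0.109 0.082 0.23 ] [0.125 0.099 0.24 ]
```

View pics/z4.png

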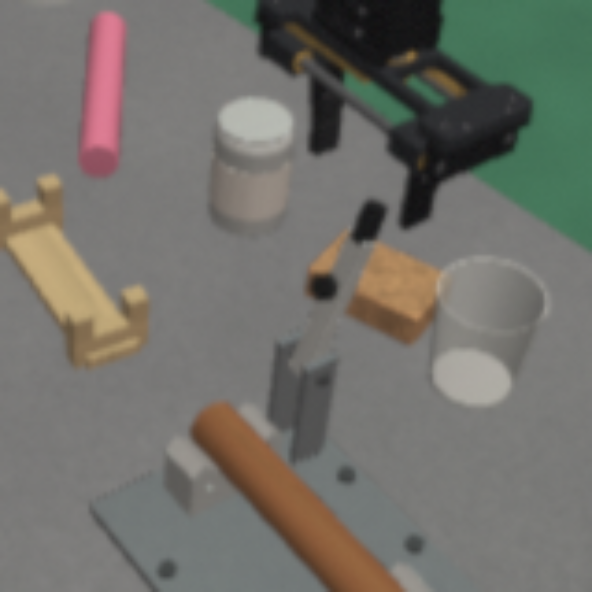

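>>> {"api": "arm_command", "payload": {"motion": [[[7.5,-0.5,5],[0,0,0],0],[[0,0,12],[0,0,0],0],[[0,0,14],[0,0,0],0],[[0,0,14],[0,0,0],0],[[0,0,10],[0,0,0],0.3],[[0,0,5],[0,0,0],0.5],[[0,0,0],[0,0,0],0.9],[[0,0,0],[0,0,0],0.9]], "force": 12}}

```text
time: 25.88
position: [0.5981, -0.0998, 0.1796]
tool_rot: [3.138, -0.146, -0.0]
ft_force: [-1.1, -0.1, 0.0]
grip_width: 0.782
```

>>> {"api": "arm_command", "payload": {"motion": [[[0,0,0],[0,0,0],0.9],[[0,0,0],[0,0,0],0.9],[[0,0,0],[0,0,0],0.9],[[0,0,0],[0,0,0],0.9],[[0,0,0],[0,0,0],0.9],[[0,0,0],[0,0,0],0.9],[[0,0,0],[0,0,0],0.9],[[0,0,0],[0,0,0],0.9]]}}

```text
time: 26.55
position: [0.5981, -0.0993, 0.1797]
tool_rot: [-3.138, 0.146, -0.0]
ft_force: [-0.8, 0.6, 1.0]
grip_width: 0.225
```

```bash
python3 - <<'E'
from h import *
st=ctrl.get_state();print(st['time'],st['position'],w2f(st['position']),st['grip_width'],st['ft_force'])
im,d=optics.get_image('side');cv2.imwrite('pics/z5.png',cv2.resize(im[130:290,240:400],None,fx=3.7,fy=3.7))
th=1.908
while th>.05:
    n=max(th-.1,0); print(round(n,2),round(-126*(np.cos(n)-np.cos(th)),1),round(-126*(np.sin(n)-np.sin(th)),1)); th=n
E
```

```text
26.55 [ 0.5980691  -0.09931046  0.1797158 ] [0.11407545 0.09076387 0.1797158 ] 0.2254143070395587 [-0.77847141  0.61153256  1.03346908]
1.81 -12.1 -3.6
1.71 -12.4 -2.3
1.61 -12.5 -1.1
1.51 -12.6 0.2
1.41 -12.5 1.4
1.31 -12.3 2.7
1.21 -12.0 3.9
1.11 -11.5 5.1
1.01 -11.0 6.2
0.91 -10.3 7.2
0.81 -9.5 8.2
0.71 -8.7 9.1
0.61 -7.7 10.0
0.51 -6.7 10.7
0.41 -5.6 11.3
0.31 -4.4 11.8
0.21 -3.2 12.2
0.11 -2.0 12.4
0.01 -0.7 12.6
```

View pics/z5.png

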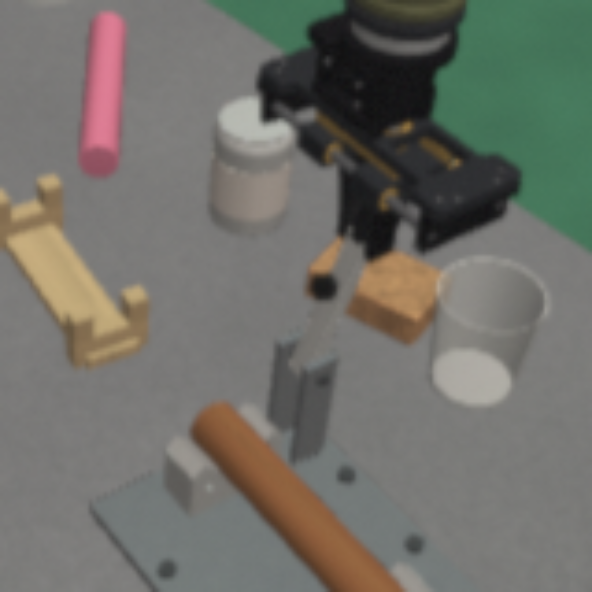

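>>> {"api": "arm_command", "payload": {"motion": [[[0,0,0],[0,0,0],0.9],[[-6,0,-2],[0,0,0],0.9],[[-6,0,-1.6],[0,0,0],0.9],[[-6,0,-1.3],[0,0,0],0.9],[[-6.4,0,-1],[0,0,0],0.9]]}}

```text
time: 27.02
position: [0.5735, -0.097, 0.1856]
tool_rot: [-3.138, 0.146, -0.002]
ft_force: [4.2, 0.4, -3.7]
grip_width: 0.228
```

```bash
python3 - <<'E'
from h import *
st=ctrl.get_state();print(st['time'],st['position'],w2f(st['position']),st['grip_width'],st['ft_force'])
im,d=optics.get_image('side');cv2.imwrite('pics/z6.png',cv2.resize(im[130:290,240:400],None,fx=3.7,fy=3.7))
E
```

```text
27.0167 [ 0.57346285 -0.09702487  0.18564154] [0.08936328 0.09073661 0.18564154] 0.227728591675252 [ 4.2393259   0.445973   -3.66814895]
```

View pics/z6.png

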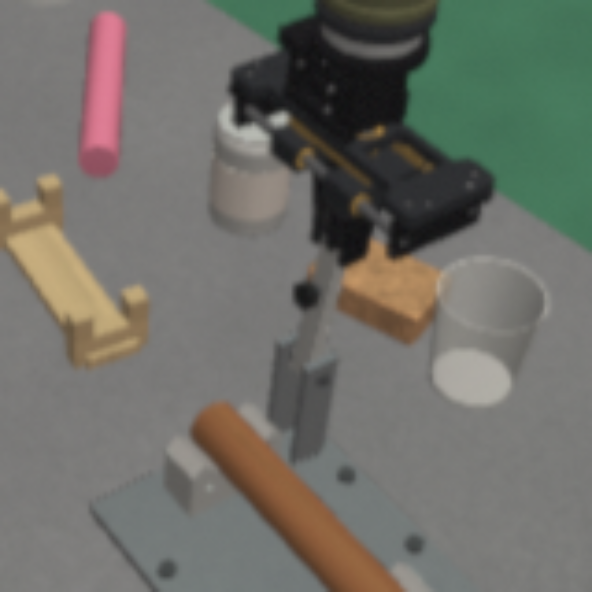

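>>> {"api": "arm_command", "payload": {"motion": [[[-12.5,0,-0.8],[0,0,0],0.9],[[-12.6,0,0.5],[0,0,0],0.9],[[-12.5,0,1.5],[0,0,0],0.9],[[-12.3,0,2.7],[0,0,0],0.9],[[-12,0,3.9],[0,0,0],0.9]]}}

```text
time: 27.48
position: [0.5123, -0.0913, 0.1777]
tool_rot: [-3.138, 0.145, -0.004]
ft_force: [7.1, 1.1, -7.7]
grip_width: 0.229
```

>>> {"api": "arm_command", "payload": {"motion": [[[-11.5,0,5.1],[0,0,0],0.9],[[-11,0,6.2],[0,0,0],0.9],[[-10.3,0,7.2],[0,0,0],0.9],[[-9.5,0,8.2],[0,0,0],0.9]]}}

```text
time: 27.82
position: [0.4719, -0.0875, 0.1516]
tool_rot: [-3.137, 0.145, -0.011]
ft_force: [10.1, 1.5, -5.4]
grip_width: 0.227
```

```bash
python3 - <<'E'
from h import *
st=ctrl.get_state();print(st['time'],st['position'],w2f(st['position']),st['grip_width'],st['ft_force'])
im,d=optics.get_image('side');cv2.imwrite('pics/z7.png',cv2.resize(im[130:290,240:400],None,fx=3.7,fy=3.7))
E
```

```text
27.8167 [ 0.47189684 -0.08751519  0.15162842] [-0.01264695  0.09069929  0.15162842] 0.22729791487370327 [10.10708933  1.48245029 -5.35183972]
```

View pics/z7.png

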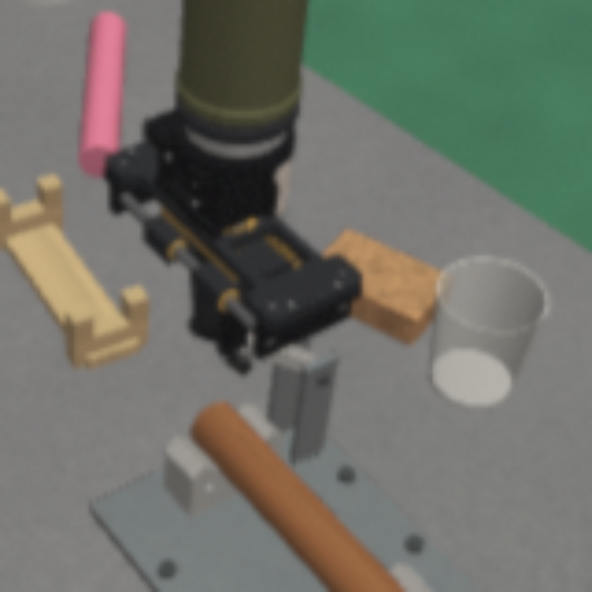

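>>> {"api": "arm_command", "payload": {"motion": [[[-7.7,0,9.5],[0,0,0],0.9],[[-7.2,0,10],[0,0,0],0.9],[[-6.5,0,10.7],[0,0,0],0.9],[[-5.4,0,11.3],[0,0,0],0.9],[[-4.2,0,11.8],[0,0,0],0.9],[[-3,0,12.2],[0,0,0],0.9]]}}

```text
time: 28.37
position: [0.44, -0.0845, 0.0873]
tool_rot: [-3.137, 0.145, -0.016]
ft_force: [9.7, 1.2, 1.5]
grip_width: 0.225
```

```bash
python3 - <<'E'
from h import *
st=ctrl.get_state();p=w2f(st['position']);print(st['time'],st['position'],p,st['grip_width'],st['ft_force'], np.arctan2(p[2]+.044-.104,.072-p[0]),np.hypot(p[2]+.044-.104,.072-p[0]))
im,d=optics.get_image('side');cv2.imwrite('pics/z8.png',cv2.resize(im[180:340,240:400],None,fx=3.7,fy=3.7))
E
```

```text
28.3667 [ 0.44004408 -0.08449405  0.08726973] [-0.04464265  0.09072616  0.08726973] 0.22521120250699964 [9.70176932 1.17087915 1.53460672] 0.22966371849868217 0.11978791805433016
```

View pics/z8.png

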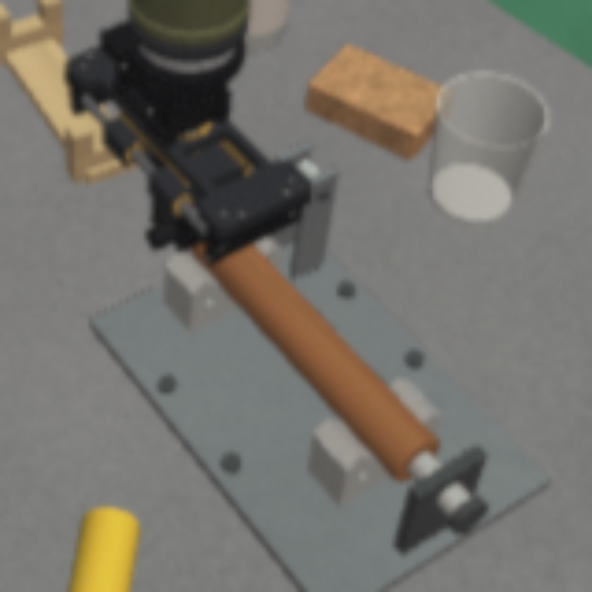

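>>> {"api": "arm_command", "payload": {"motion": [[[0.5,0,6],[0,0,0],0.9],[[0.5,0,6],[0,0,0],0.9],[[0,0,4],[0,0,0],0.9],[[0,0,0],[0,0,0],0.9]]}}

```text
time: 28.75
position: [0.4387, -0.0844, 0.0708]
tool_rot: [-3.137, 0.146, -0.005]
ft_force: [2.6, 2.2, 7.6]
grip_width: 0.221
```

>>> {"api": "arm_command", "payload": {"motion": [[[0,0,2],[0,0,0],0.9],[[0,0,2],[0,0,0],0.9],[[0,0,0],[0,0,0],0.9]]}}

```text
time: 29.0
position: [0.4388, -0.0844, 0.0676]
tool_rot: [-3.137, 0.146, -0.005]
ft_force: [0.8, 2.6, 12.3]
grip_width: 0.221
```

>>> {"api": "arm_command", "payload": {"motion": [[[0,0,1.5],[0,0,0],0.9],[[0,0,1.5],[0,0,0],0.9],[[0,0,0],[0,0,0],0.9]]}}

```text
time: 29.25
position: [0.439, -0.0844, 0.0649]
tool_rot: [-3.136, 0.146, -0.005]
ft_force: [1.0, 2.0, 14.9]
grip_width: 0.222
```

>>> {"api": "arm_command", "payload": {"motion": [[[0,0,0],[0,0,0],0.6],[[0,0,0],[0,0,0],0.4],[[0,0,0],[0,0,0],0.3],[[0,0,0],[0,0,0],0.2],[[0,0,0],[0,0,0],0.2],[[0,0,0],[0,0,0],0.2]]}}

```text
time: 29.75
position: [0.4366, -0.0848, 0.0622]
tool_rot: [3.138, -0.147, -0.002]
ft_force: [0.3, -0.4, -1.2]
grip_width: 0.596
```

>>> {"api": "arm_command", "payload": {"motion": [[[0,0,-10],[0,0,0],0.2],[[0,0,-30],[0,0,0],0.2],[[0,0,-35],[0,0,0],0.2],[[0,0,-35],[0,0,0],0.9],[[-20,0,-20],[0,0,0],0.9],[[-30,0,0],[0,0,0],0.9],[[-30,0,0],[0,0,0],0.9],[[-20,0,0],[0,0,0],0.9]]}}

```text
time: 30.42
position: [0.372, -0.0782, 0.197]
tool_rot: [-3.135, 0.14, -0.012]
ft_force: [-0.6, -0.5, -0.1]
grip_width: 0.506
```

```bash
cat > fin.py <<'E'
from h import *
from scipy.optimize import least_squares
st=ctrl.get_state();print(st['time'],st['position'],w2f(st['position']),st['grip_width'],st['ft_force'])
for n in('side','top'):
    im,d=optics.get_image(n);P=cloud(n,d);cv2.imwrite(f'pics/{n}f.png',cv2.resize(im[180:340,240:400] if n=='side' else im[120:250,290:440],None,fx=3.7,fy=3.7))
    c,s=np.cos(FA),np.sin(FA);dx,dy=P[...,0]-FX[0],P[...,1]-FX[1]
    F=np.stack([c*dx+s*dy,-s*dx+c*dy,P[...,2]],-1)
    k=(d>0)&(F[...,0]>-.08)&(F[...,0]<.05)&(abs(F[...,1]-.09)<.014)&(F[...,2]>.09)&(F[...,2]<.15); q=F[k]
    for x0 in np.arange(-.075,.05,.015):
        j=abs(q[:,0]-x0)<.0075
        if j.sum(): print(' arm x',x0.round(3),j.sum(),'z top',np.percentile(q[j][:,2],[50,90]).round(4))
    r=im[...,2].astype(int)-im[...,0]
    k=(d>0)&(abs(F[...,0])<.04)&(abs(F[...,1]+.025)<.09)&(F[...,2]>.05)&(F[...,2]<.1)&(r>30); p=F[k]
    r=least_squares(lambda q:np.hypot(p[:,0]-q[0]-q[1]*p[:,1],p[:,2]-q[2]-q[3]*p[:,1])-.02,[0,0,.062,0],loss='soft_l1',f_scale=.002)
    print(n,len(p),'bar',r.x.round(4))
    k=(d>0)&(abs(F[...,0])<.015)&(abs(F[...,1])<.15)&(F[...,2]>.055)&(F[...,2]<.1)&(im[...,2].astype(int)-im[...,0]>35)&(F[...,1]<-.09); print(' end y',np.sort(F[k][:,1])[:6].round(4))
E
python3 fin.py
```

```text
30.4167 [ 0.37197791 -0.07821044  0.19697928] [-0.11299814  0.09061208  0.19697928] 0.5061893743231893 [-0.57495294 -0.51237755 -0.05153508]
 arm x -0.075 10 z top [0.1057 0.1094]
 arm x -0.06 37 z top [0.1079 0.1109]
 arm x -0.045 37 z top [0.1084 0.1118]
 arm x -0.03 43 z top [0.1078 0.1098]
 arm x -0.015 43 z top [0.1083 0.1099]
 arm x 0.0 47 z top [0.1082 0.1106]
 arm x 0.015 42 z top [0.1093 0.1117]
 arm x 0.03 37 z top [0.1095 0.1112]
 arm x 0.045 32 z top [0.1091 0.1112]
side 916 bar [ 0.0014 -0.0007  0.0626 -0.0003]
 end y [-0.1305 -0.13   -0.1298 -0.1297 -0.1296 -0.1296]
 arm x -0.075 6 z top [0.1076 0.1099]
 arm x -0.06 40 z top [0.1082 0.113 ]
 arm x -0.045 33 z top [0.1087 0.1127]
 arm x -0.03 44 z top [0.1078 0.1109]
 arm x -0.015 42 z top [0.1071 0.1115]
 arm x 0.0 41 z top [0.1082 0.1122]
 arm x 0.015 42 z top [0.1084 0.1118]
 arm x 0.03 43 z top [0.1097 0.1137]
 arm x 0.045 34 z top [0.1091 0.1126]
top 863 bar [-0.0002  0.0022  0.0618 -0.002 ]
 end y [-0.1299 -0.1298 -0.1289 -0.1289 -0.1284 -0.1282]
```

View pics/sidef.png

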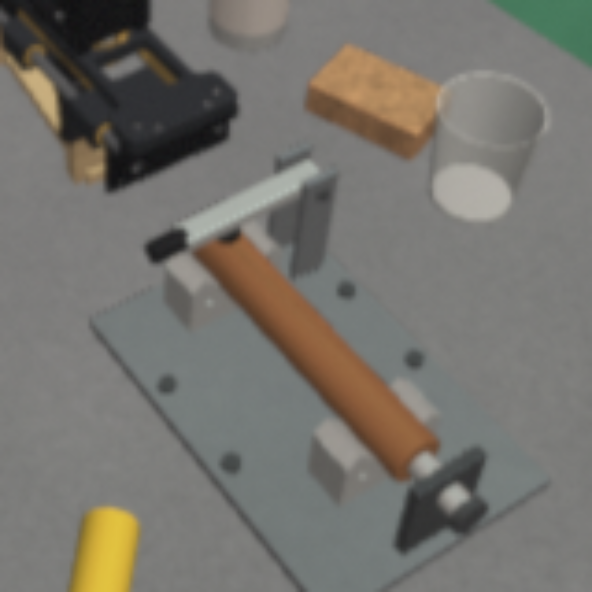

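View pics/topf.png

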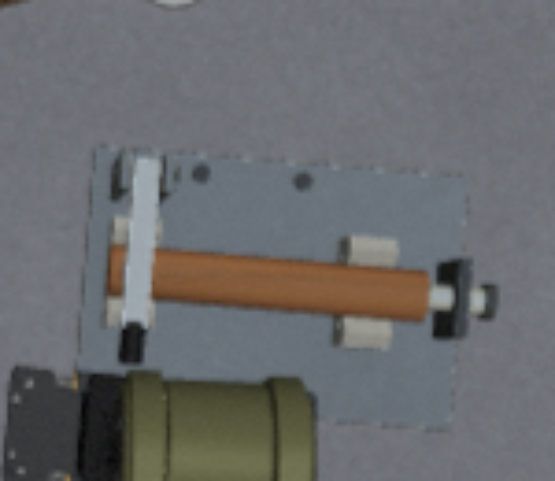

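```bash
python3 -c "
from h import *
print(ctrl.close_job())"
```

```text
the job is handed in; nothing more can be done
None
```

I handed the job in after about 30.5 s. The bar was in both V-blocks, home on the end stop's screw, with the clamp down on it and the gripper clear. No verdict was reported.

**What I did**
- **Bedding:** I pressed the bar down with about 12 N (wrist reading), roughly 15 mm clear of the sprung tip and with the clamp open.
- **Butting:** I slid it until it stopped solidly and pushed to about 14 N along the groove. Part of that was groove friction, so I estimate 9 N or more on the stop. Then I eased off and let go.
- **Clamping:** I swung the clamp arm over by its grip and pressed it down with about 15 N there. I let go and drew the gripper away.

**Last checks from the pictures**
- **Bar height and line:** both cameras put the axis at about z = 62 to 63 mm. Sideways the top camera reads -0.2 mm and the side camera +1.4 mm. The bar lies within about 0.002 rad of the grooves.
- **Stop:** the bar's end is at about y = -130 mm, against the screw, and the tip can no longer be seen.
- **Clamp:** it reads about -0.02 rad, which means the foot is compressed by about 1.5 mm and grips with roughly 5 to 6 N. I worked this out from depth and did not measure it as a force.
- **Bystanders:** I went near none of them, and the pot and sanding block look unmoved. I did not measure them at the end.

**What went wrong or disagreed**
- **TCP height:** in the camera images, the fingertips were about 39 mm higher than the reported TCP implied. My first two grasps therefore closed above the bar without moving it, and I corrected for the offset from then on.
- **Clamp press point:** I pressed at the grip, 126 mm from the hinge, not at the stated 70 to 100 mm. By calculation that put about 21 N on the bar, under the 40 N limit.

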